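Set the height stop on a microscope bench stand

TASK

Pinch the orange snap tab of the blue cover inward to free it from its catch, lift the cover off the stand and lay it flat, right way up, on the cork pad. Then lower the stop by its red handle, without pressing hard, until its foot touches the brass-topped mount in the pocket, leave it there, and only then lock it by swinging the yellow clamp lever all the way round to its locked end. Leave the mount in its pocket and do not disturb the jar, the spare brass mount or the brush.

Things in the scene. Friction and masses are not known exactly. Their poses are not given: they have to be found in the camera images.
- stand: Grey stop stand, fixed to the bench. Base plate 280 x 170 x 16 mm; origin at the centre of its underside, x from its front (the stage end, facing the robot's left) to its back, y to the far side, z up. Steel column 28 mm thick, 304 mm tall, at x = +100 mm. Stage block: x -90 to +30, y -55 to +55 mm, top at z = 60 mm, with a 72 mm square pocket 44 mm deep centred at x = -30 mm.
- catch (a point): Middle of the top of the dark steel catch on the stage's front rim, 81 mm above the bench, 10 mm long in the stand's x and 16 mm wide in y. Its lip hooks over the orange tab's foot, from the tab's outer (-y) side.
- panel: Loose blue clip-on cover, 0.16 kg: plate 110 x 100 x 6 mm on a 69 mm square grey plug 4 mm high that sits in the pocket's mouth. Origin at the centre of the plug's underside (56 mm above the bench when clipped on); axes then as the stand's. Its pinch handle, an upright block with the orange tab at its -y side, is at x = -40 mm, 30 mm long in x, top at z = 62 mm.
- panel_grip (a point): Where to pinch the cover's handle, 10 mm below its top, between the tab's outer face (28 mm away towards -y, 20 mm once pressed in) and the block's far side (20 mm towards +y); fingers close along the cover's y. Fingertips may reach 25 mm below this point before they meet the catch. The stop's arm hangs just behind and above, so reach it with the gripper leaning 35 to 45 degrees, its body out to the stand's front (-x).
- tab (a joint): Flexing orange snap tab of the cover, in m: 0 = relaxed, its hook caught under the steel lip by 3 mm; grows to 0.008 when pressed fully in towards the handle block (+y of the cover). From 0.005 on the hook is clear. Sprung: 1.3 N at the start, 6.5 N fully in; it springs back when let go.
- tab_face (a point): Point on the outer (-y) face of the orange tab, 11 mm below its top; the tab is 30 mm long in the cover's x, 51 mm high and 6 mm thick.
- stop: Black stop that slides up and down the column, foot straight above the pocket's centre. Origin at the centre of the foot's underside (30 mm disc on a 16 mm rod), 125 to 165 mm above the bench at the start; axes as the stand's. Its arm, 28 mm wide, spans z 45 to 67 mm, from x = -30 mm back to the column. Counterbalanced; about 4 N of friction holds it where it is left. It carries the clamp lever.
- stop_grip (a point): Grip point on the axis of the stop's red handle, a 24 mm round stalk that leans 35 degrees from vertical, its top towards the stand's front (-x); the red part runs from 38 mm below this point to 24 mm above it along the stalk. Take it with the fingers closing along the stand's y axis, the gripper leaning along the stalk.
- lever (a joint): Clamp lever angle in rad: 0 = open, lever sticking out to the stand's -y (towards the robot); 1.2 = locked end stop, lever swung clockwise seen from above, towards the stand's front (-x). Friction about 0.12 N m (1.5 N at the knob); stays where it is left.
- lever_pin (a point): Centre height of the upright yellow knob at the lever's end: 22 mm across, from 30 mm below to 18 mm above this point, standing on the 10 mm thick lever bar (the bar's top is 19 mm below this point). Moves with the lever and the stop.
- lever_pivot (a point): On the lever's upright pivot axis, at the height of the lever's bar, 85 mm from the knob's axis. At joint value a the knob lies from here in the direction (-sin a, -cos a) of the stand's x, y.
- mount: Loose specimen mount in the stand's pocket, under the cover: dark steel drum 66 mm across with a brass top, 36 mm high in all, 0.35 kg. Origin at the centre of its underside.
- mount_top (a point): Centre of the mount's brass top, the face the stop's foot must touch (52 mm above the bench).
- pad: Cork pad fixed to the bench, 170 x 160 mm, 4 mm thick, where the cover is to be laid. Origin at the centre of its underside.
- jar: Bystander: closed amber jar, 60 mm across, 85 mm high; origin at the centre of its underside.
- spare: Bystander: spare brass mount, 56 mm across, 50 mm high; origin at the centre of its underside.
- brush: Bystander: lying brush, 170 mm long, 20 mm thick; origin under its middle.
Not all that is in view belongs to the job. There is more than one size of the panel; the one meant has the size given above.

How it is judged:
On the way, in this order (a step that is already met when the one before it is completed fails the run):
1. the snap tab is pressed in while the cover is still on the stand (value of joint tab above 0.005 m and distance between panel and mount below 0.05 m), for 0.1 s.
2. the cover lies flat on the cork pad, let go (horizontal distance between panel and pad below 0.06 m and z of panel in the frame of pad below 0.008 m and angle between panel's own z axis and vertical below 0.1 rad and contact force between the fingers and panel below 0.2 N and linear speed of panel below 0.02 m/s), for 0.2 s.
3. the stop's foot touches the mount, the lever still open (z of stop in the frame of mount_top between -0.003 and 0.002 m and horizontal distance between stop and mount_top below 0.015 m and value of joint lever below 0.5 rad), for 0.2 s.
4. the lever is swung to its locked end, the foot still on the mount (z of stop in the frame of mount_top between -0.003 and 0.002 m and horizontal distance between stop and mount_top below 0.015 m and value of joint lever above 1.05 rad), for 0.2 s.
At the end, for the whole second after the job is handed in: The stop's foot is on the mount's top (gap under 2 mm), the lever is at 1.05 rad or more, the cover lies flat and still on the pad (its centre within 60 mm of the pad's centre, within 0.1 rad of level), and the mount stands in its pocket (within 12 mm of where it was) (all of step 2 and all of step 4 and distance of mount from where it was at the start of the episode below 0.012 m and angle between mount's own z axis and vertical below 0.05 rad); the robot touches nothing.
It fails at once if the lever is swung towards locked while the foot is off the mount (value of joint lever above 0.7 rad and z of stop in the frame of mount_top above 0.005 m).
It fails at once if the stop is pressed hard on the mount (over 40 N) (contact force between mount and stop above 40 N).
It fails at once if the jar, the spare mount or the brush is disturbed (moved over 30 mm) (distance of any of jar, spare, brush from where it was at the start of the episode above 0.03 m).
It also fails if it takes over 72 s, if anything falls off the work surface, if the arm or the gripper's body presses on something with over 40 N, if the wrist force passes 120 N, or if a joint passes its speed limit or range.

ROBOT

A 7-joint arm with a two-finger parallel gripper is mounted at the origin on the work surface. World frame = base frame: x ahead of the robot, y to its left, z up, the work surface at z = 0. Lengths are in m, angles in rad, forces in N, time in s.
With the tool pointing down it reaches from about 0.35 to 0.9 m from the base axis. Payload 8.1 kg.
Tool frame: the origin (TCP) lies on the centre line of the jaws, within the pads' length; the fingertips stand 14 mm ahead of it and the grasp point (between the pads) lies 5 mm behind it (arm.tip_reach is the distance from the TCP to the fingertips, in m); z points along the fingers, y is the direction in which the jaws open and shut (so a half turn about z gives the same grasp; the last joint's range is limited). The gripper opens to 92 mm and grips with 3 to 60 N. Pads are 19 mm wide; open, the fingers measure 130 mm over their backs; the gripper's body (75 mm by 190 mm) begins 47 mm behind the grasp point.
Start: joints at [-1.345, 0.434, 0.025, 1.573, -0.012, 1.134, -0.075], TCP at [0.202, 0.592, 0.241] pointing down, gripper open.
Joint ranges: [-2.62, 2.62], [-0.44, 2.09], [-1.27, 1.32], [0.08, 2.57], [-1.32, 4.46], [0.12, 2], [-2.74, 2.74]. Speed limits (rad/s): [2.22, 2.22, 3.01, 3.01, 3.14, 3.14, 3.14].

INTERFACE

Orientations are given as a rotation vector (axis times angle).
In Python, from cell import sensors, vision, arm, nets gives the robot as it stands.
- The arm moves only by the shell command python3 -m handwheel 'ROWS' [FORCE]. ROWS is JSON, a list of rows, each an object of numbers: "tx", "ty", "tz": the shift along the tool's x, y, z in cm; "wx", "wy", "wz": the turn, a rotation vector about the tool's x, y, z in degrees; "claw": the opening, from 0 (shut) to 1 (fully open). A call has 1 to 12 rows; each row is the pose to reach, as a shift and turn from the pose commanded when the call began, along the tool's axes at that moment; what a row does not reach only later rows make up. A row lasts 1/12 s, in which the tool goes at most 41.7 mm and 7.16 degrees, less where a joint would pass 70% of its speed; a pose out of reach is approached as far as the arm can. A call with a gripper value outside its range is refused whole. The fingers move at their own pace and stop on an object; FORCE is the grip in N (left out, the last holds). Time passes only in rows, so rows that repeat a pose let the fingers close. It gives the time, the measured TCP pose, the force and the opening at its end, in the units of the state.
- sensors.observe(): the state, without advancing time (a new reading comes with each control period).
- vision.get_image(name): name is "scene" or "top" or "wrist"; returns (picture, depth): 384x512x3 uint8, blue, green, red; 384x512 float32, m along the optical axis (not along the pixel's ray), 0 where there is no reading.
- vision.camera_model(name): a dict with "K" (3x3 intrinsics, pixels), "k1" (the pictures are not rectified: a ray, as slopes to the right and down, at radius r is drawn at 1 + k1 r^2 times it, then the intrinsics apply), "xyz" and "attitude" of the camera in the world; the wrist camera has in their place "hand_eye" (4x4, takes a point from camera to tool coordinates, whose origin is the TCP and whose axes are the flange's). Camera axes: x right, y down, z forward; pixel columns grow to the right and rows downward; lengths in m; the calibration is good to about 2 mm. A picture is of the moment at which its call begins: read the wrist's pose just before it. camera_model takes no time and is no camera call.
- arm.sign_off(): hands the job in, once; it reports no verdict.
Trained networks look in the newest picture that a camera, given by its name, has taken for a name from the list of things; names that differ only in an ending like _2 or _b are one class to them, and where a whole thing is asked for, a point or a joint stands for the part that bears it (a point fixed in the world has none). Each returns a list of dicts, best first, with "score" (0 to 1); they miss things now and then, are a little off and sometimes report something else, mostly with a low value. They report only what shows in the picture. A call takes as long as a camera call. They do not tell look-alikes from the thing itself.
- nets.cut_out(label, camera): "region" (384x512 bool, what is visible of it) and "uv" ([column, row] in pixels, amid what is visible of it).
The state is a dict: "clock": time; "joints": joint angles; "dq": joint speeds; "joint_efforts": joint torques, N m; "position": TCP position; "ee_rot": TCP orientation; "force": force on the tool from outside, world axes, zero at the start; "ft_torque": the same for the moment, N m; "width": opening from 0.0 (shut) to 1.0 (fully open).
Only numpy, scipy, OpenCV 4.12 (cv2) and the standard library are available. Lean on these libraries where they do the work, as an engineer would, in place of code of your own. Each camera call takes 0.05 s, during which the arm holds its last target.

## Working session

There is one attempt and no reset: what is moved stays moved. The work goes in short steps, Python scripts to look and compute and a shell command to move; the robot and the scene stay as the last step left them, time stands still between calls to the robot, and variables do not carry over. Pictures are saved under pics/ and viewed, and the job is handed in when it is done.

```bash
ls; mkdir -p pics; python3 - <<'E'
from cell import sensors, vision, arm, nets
import cv2, numpy as np
s=sensors.observe()
print({k:np.round(v,3).tolist() for k,v in s.items()})
for n in ["scene","top"]:
    im,d=vision.get_image(n); cv2.imwrite(f"pics/{n}0.png",im); np.save(f"{n}0.npy",d)
    print(n,vision.camera_model(n))
print(vision.camera_model("wrist"), arm.tip_reach)
E
```

```text
pics
{'clock': 0.0, 'joints': [-1.345, 0.435, 0.025, 1.574, -0.012, 1.134, -0.075], 'dq': [-0.001, -0.002, 0.0, -0.001, 0.002, -0.0, -0.001], 'joint_efforts': [0.0, -66.785, 0.985, -31.446, -0.061, 0.043, 0.0], 'position': [0.202, 0.591, 0.24], 'ee_rot': [-0.514, -3.099, 0.002], 'force': [-0.827, -0.681, -0.414], 'ft_torque': [-0.006, 0.045, 0.029], 'width': 1.001}
scene {'K': array([[460.1241701 ,   0.        , 258.16200895],
       [  0.        , 460.1241701 , 197.73196341],
       [  0.        ,   0.        ,   1.        ]]), 'k1': -0.0652422240920849, 'xyz': array([ 1.44030805, -0.12664354,  0.79778973]), 'attitude': array([-1.69881978, -1.60751222,  0.81955041])}
top {'K': array([[416.76515798,   0.        , 250.75188281],
       [  0.        , 416.76515798, 193.40376346],
       [  0.        ,   0.        ,   1.        ]]), 'k1': -0.05687455290667337, 'xyz': array([ 0.35728154, -0.08991645,  1.28619886]), 'attitude': array([-2.19945625,  2.01152449, -0.22199629])}
{'K': array([[267.32252201,   0.        , 257.07281675],
       [  0.        , 267.32252201, 193.37410485],
       [  0.        ,   0.        ,   1.        ]]), 'k1': 0.010491594498293236, 'hand_eye': array([[ 2.32239315e-04, -9.50914306e-01, -3.09454243e-01,
         8.38411909e-02],
       [ 9.99999937e-01,  3.03528119e-04, -1.82223808e-04,
        -5.16480246e-04],
       [ 2.67207290e-04, -3.09454181e-01,  9.50914317e-01,
        -1.44941045e-01],
       [ 0.00000000e+00,  0.00000000e+00,  0.00000000e+00,
         1.00000000e+00]])} 0.014
```

View pics/scene0.png

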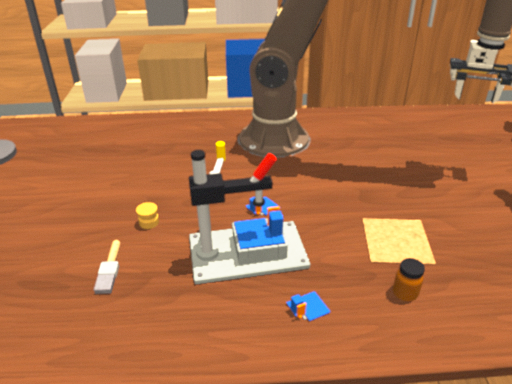

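View pics/top0.png

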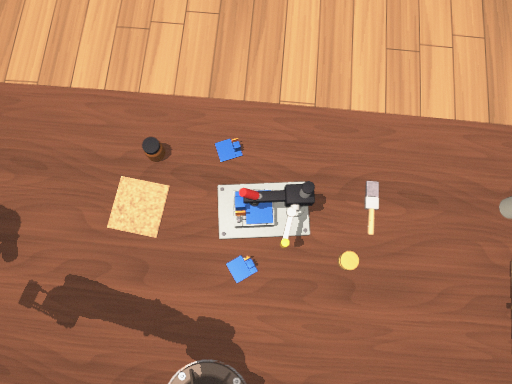

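Scene: the stand is at scene (250,250) / top (264,210), with the full-size cover on it and its tab at top (240,213). Two smaller loose covers lie at top (229,150) and (242,268). The pad is at top (139,207), the jar (152,148), the spare (349,260) and the brush (372,207). Candidates for the panel are top (258,208), (229,150) and (242,268). The first one is clipped on the stage, so I choose that and will check it by size in a crop.

```bash
cat > h.py <<'E'
import numpy as np, cv2
from scipy.spatial.transform import Rotation as R
from cell import sensors, vision, arm, nets
def cam(name, state=None):
    m=vision.camera_model(name)
    if name=="wrist":
        s=state; T=np.eye(4); T[:3,:3]=R.from_rotvec(s["ee_rot"]).as_matrix(); T[:3,3]=s["position"]
        X=T@m["hand_eye"]; return m["K"],m["k1"],X[:3,:3],X[:3,3]
    return m["K"],m["k1"],R.from_rotvec(m["attitude"]).as_matrix(),np.array(m["xyz"])
def pts(c,uv,d):
    K,k1,Rm,t=c; uv=np.asarray(uv,float).reshape(-1,2); d=np.asarray(d,float).ravel()
    D=np.array([k1,0,0,0,0.])
    n=cv2.undistortPoints(uv[:,None],K,D)[:,0]
    return (np.c_[n,np.ones(len(n))]*d[:,None])@Rm.T+t
def cloud(c,dep,mask=None):
    m=dep>0
    if mask is not None: m&=mask
    v,u=np.nonzero(m); return pts(c,np.c_[u,v],dep[m]),np.c_[u,v]
def onplane(c,uv,z):
    p=pts(c,uv,np.ones(len(np.atleast_2d(uv)))); t=c[3]; k=(z-t[2])/(p[:,2]-t[2]); return t+(p-t)*k[:,None]
def proj(c,P):
    K,k1,Rm,t=c; q=(np.atleast_2d(P)-t)@Rm
    return cv2.projectPoints(q[:,None],np.zeros(3),np.zeros(3),K,np.array([k1,0,0,0,0.]))[0][:,0]
E
python3 - <<'E'
from h import *
d=np.load("top0.npy"); c=cam("top"); im=cv2.imread("pics/top0.png")
crop=cv2.resize(im[165:250,205:330],None,fx=6,fy=6,interpolation=cv2.INTER_CUBIC); cv2.imwrite("pics/topcrop.png",crop)
im2=cv2.imread("pics/scene0.png");cv2.imwrite("pics/scenecrop.png",cv2.resize(im2[130:290,175:325],None,fx=3.7,fy=3.7,interpolation=cv2.INTER_CUBIC))
for n in ["stand","panel","stop","stop_grip","lever_pin","tab","pad","jar","spare","brush","mount"]:
  for r in nets.cut_out(n,"top"):
    P,_=cloud(c,d,r["region"])
    if len(P): print(n,round(r["score"],2),np.round(r["uv"]),r["region"].sum(),np.round(np.median(P,0),3),np.round(P.min(0),3),np.round(P.max(0),3))
E
```

```text
stand 0.83 [272. 206.] 4325 [ 0.572 -0.14   0.021] [ 0.456 -0.263 -0.003] [0.691 0.034 0.31 ]
panel 0.81 [255. 210.] 642 [ 0.565 -0.089  0.068] [ 0.534 -0.143  0.057] [ 0.618 -0.031  0.126]
panel 0.81 [223. 151.] 469 [0.77  0.012 0.009] [ 0.73  -0.031 -0.006] [0.814 0.056 0.046]
panel 0.69 [239. 269.] 528 [ 0.4   -0.064  0.009] [ 0.355 -0.11  -0.004] [ 0.435 -0.021  0.048]
stop 0.59 [285. 225.] 242 [ 0.513 -0.177  0.218] [ 0.454 -0.21   0.013] [ 0.571 -0.161  0.257]
stop_grip 0.94 [285. 201.] 1213 [ 0.578 -0.171  0.229] [ 0.454 -0.24  -0.001] [ 0.672 -0.05   0.286]
lever_pin 0.54 [288. 226.] 276 [ 0.508 -0.177  0.218] [ 0.454 -0.209  0.001] [ 0.597 -0.161  0.257]
tab 0.73 [347. 260.] 352 [ 0.449 -0.379  0.051] [ 0.421 -0.424 -0.003] [ 0.482 -0.353  0.06 ]
tab 0.59 [236. 214.] 50 [ 0.553 -0.049  0.104] [ 0.55  -0.063  0.057] [ 0.564 -0.034  0.122]
tab 0.16 [371. 199.] 560 [ 0.639 -0.451  0.02 ] [ 0.537 -0.472 -0.004] [ 0.712 -0.431  0.028]
pad 0.65 [137. 206.] 2631 [0.56  0.275 0.005] [ 0.47   0.19  -0.004] [0.654 0.362 0.014]
jar 0.73 [152. 147.] 419 [0.731 0.233 0.083] [0.709 0.21  0.004] [0.766 0.266 0.093]
spare 0.6 [349. 258.] 350 [ 0.447 -0.378  0.051] [ 0.419 -0.42  -0.003] [ 0.482 -0.353  0.06 ]
brush 0.84 [374. 199.] 506 [ 0.645 -0.451  0.02 ] [ 0.537 -0.472 -0.004] [ 0.707 -0.432  0.028]
mount 0.25 [138. 206.] 2701 [0.56  0.275 0.005] [ 0.47   0.188 -0.005] [0.654 0.364 0.014]
```

View pics/topcrop.png

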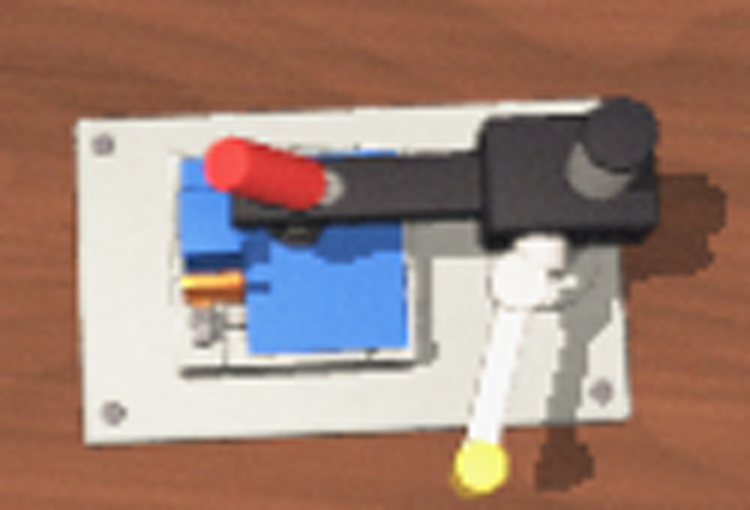

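View pics/scenecrop.png

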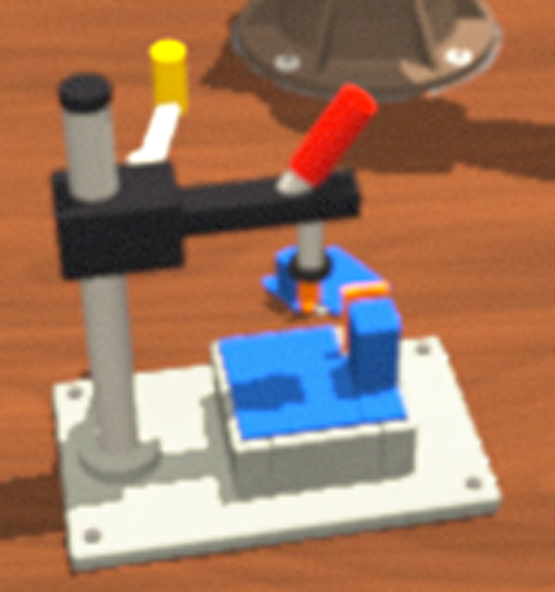

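```bash
python3 - <<'E'
from h import *
d=np.load("top0.npy"); c=cam("top"); 
P,uv=cloud(c,d)
im=cv2.imread("pics/top0.png"); col=im[uv[:,1],uv[:,0]].astype(int)
hsv=cv2.cvtColor(im,cv2.COLOR_BGR2HSV)[uv[:,1],uv[:,0]]
# base plate: grey, z 0.008..0.024
g=(hsv[:,1]<60)&(hsv[:,2]>90)&(P[:,2]>0.006)&(P[:,2]<0.03)&(abs(P[:,0]-.57)<.15)&(P[:,1]<.06)&(P[:,1]>-.3)
rect=cv2.minAreaRect(P[g,:2].astype(np.float32)); print("base",g.sum(),rect, np.round(cv2.boxPoints(rect),3).tolist(), np.median(P[g,2]))
# stage+cover blue top
b=(hsv[:,0]>95)&(hsv[:,0]<125)&(hsv[:,1]>100)&(P[:,2]>.055)&(P[:,2]<.075)
print("cover",b.sum(),cv2.minAreaRect(P[b,:2].astype(np.float32)),np.median(P[b,2]))
b=(hsv[:,0]>95)&(hsv[:,0]<125)&(hsv[:,1]>100)&(P[:,2]<.03)
print(np.median(P[b,2]))
r=((hsv[:,0]<6)|(hsv[:,0]>174))&(hsv[:,1]>170)&(P[:,2]>.15)
print("red",r.sum(),P[r].min(0),P[r].max(0),np.median(P[r],0))
y=(hsv[:,0]>20)&(hsv[:,0]<35)&(hsv[:,1]>150)&(P[:,2]>.15)
print("knob",y.sum(),P[y].min(0),P[y].max(0),np.median(P[y],0))
w=(P[:,2]>.295)&(abs(P[:,0]-.57)<.15)&(abs(P[:,1]+.2)<.1)
print("column top",w.sum(),P[w].min(0),P[w].max(0),np.median(P[w],0))
k=(col.max(1)<70)&(P[:,2]>.15)&(P[:,2]<.3)&(P[:,1]<0)&(P[:,1]>-.3)&(abs(P[:,0]-.57)<.15)
print("arm",k.sum(),P[k].min(0),P[k].max(0),np.median(P[k],0))
rect=cv2.minAreaRect(P[k,:2].astype(np.float32)); print(rect)
o=(hsv[:,0]>6)&(hsv[:,0]<20)&(hsv[:,1]>170)&(P[:,2]>.06)&(P[:,1]<.1)&(P[:,1]>-.15)&(abs(P[:,0]-.57)<.1)
print("tab",o.sum(),P[o].min(0),P[o].max(0),np.median(P[o],0))
E
```

```text
base 2430 ((0.5515655279159546, -0.1196228414773941), (0.23886847496032715, 0.27922359108924866), 7.6950483322143555) [[0.41499999165534973, 0.003000000026077032], [0.4519999921321869, -0.27399998903274536], [0.6890000104904175, -0.24199999868869781], [0.6510000228881836, 0.03500000014901161]] 0.017563998481365584
cover 548 ((0.5801998972892761, -0.08663058280944824), (0.09824025630950928, 0.10696221143007278), 9.034463882446289) 0.06761020245894978
0.008217683226325878
red 149 [ 0.56582418 -0.0955644   0.23226636] [ 0.58981068 -0.04969383  0.28605924] [ 0.5766512  -0.07257408  0.26753024]
knob 6 [ 0.45551685 -0.17522586  0.24098772] [ 0.46978034 -0.16203899  0.25292861] [ 0.455803   -0.16723647  0.24968688]
column top 130 [ 0.58291208 -0.22883667  0.29583102] [ 0.61271083 -0.19903165  0.30999936] [ 0.5972423  -0.21329138  0.30537004]
arm 412 [ 0.56394619 -0.24091738  0.15998594] [ 0.62268163 -0.06043692  0.29954158] [ 0.58160397 -0.17591698  0.22859922]
((0.5891852974891663, -0.14899222552776337), (0.05171213671565056, 0.18192484974861145), 7.549814224243164)
tab 16 [ 0.55058982 -0.06054876  0.08496655] [ 0.55422573 -0.03780326  0.1206332 ] [ 0.55237268 -0.04883742  0.10338496]
```

The crop confirms the choice: the clipped-on cover measures 107 x 98 mm and has its orange tab at top (240,213). The loose ones are smaller. Next I'll fit the stand's pose.

```bash
cat >> h.py <<'E'
def standT(x,y,yaw):
    T=np.eye(4); c,s=np.cos(yaw),np.sin(yaw); T[:2,:2]=[[c,-s],[s,c]]; T[:3,3]=[x,y,0]; return T
def S(T,p): return np.atleast_2d(p)@T[:3,:3].T+T[:3,3]
E
python3 - <<'E'
from h import *
from scipy.optimize import least_squares
# silhouette corner fit: base-plate top-face corners in both cameras; find by mask of grey at plate height
for n in ["top","scene"]:
    d=np.load(f"{n}0.npy"); c=cam(n); im=cv2.imread(f"pics/{n}0.png")
    P,uv=cloud(c,d); hsv=cv2.cvtColor(im,cv2.COLOR_BGR2HSV)[uv[:,1],uv[:,0]]
    g=(hsv[:,1]<70)&(hsv[:,2]>110)&(P[:,2]>0.004)&(P[:,2]<0.03)&(P[:,0]>.46)&(P[:,0]<.72)&(P[:,1]<.06)&(P[:,1]>-.3)
    m=np.zeros(d.shape,np.uint8); m[uv[g,1],uv[g,0]]=1
    m=cv2.morphologyEx(m,cv2.MORPH_OPEN,np.ones((3,3)))
    v,u=np.nonzero(m); Q=onplane(c,np.c_[u,v],.016)
    rect=cv2.minAreaRect(Q[:,:2].astype(np.float32)); print(n,rect,np.round(cv2.boxPoints(rect),3).tolist())
    # robust: fit 280x170 box edges: minimise points outside
    def cost(p):
        T=standT(*p); q=(Q-T[:3,3])@T[:3,:3]
        # quantile edges
        a=[np.quantile(q[:,0],.004)+.14,np.quantile(q[:,0],.996)-.14,np.quantile(q[:,1],.004)+.085,np.quantile(q[:,1],.996)-.085]
        return a
    from scipy.optimize import minimize
    best=min((minimize(lambda p:sum(np.square(cost(p))),[.575,-.115,np.radians(y0)],method="Nelder-Mead",options=dict(xatol=1e-5,fatol=1e-12)) for y0 in (-80,-82,-84)),key=lambda r:r.fun)
    print(best.x,np.degrees(best.x[2]),best.fun,np.round(cost(best.x),4))
E
```

```text
top ((0.5845352411270142, -0.11496484279632568), (0.16983239352703094, 0.2792060673236847), 7.609215259552002) [[0.4819999933242798, 0.012000000104308128], [0.5189999938011169, -0.26499998569488525], [0.6869999766349792, -0.24199999868869781], [0.6499999761581421, 0.03500000014901161]]
[ 0.58355342 -0.11570787 -1.46133075] -83.72808422873536 1.9266341481525554e-06 [ 0.0009 -0.0009 -0.0003  0.0003]
scene ((0.5945574641227722, -0.11394347250461578), (0.1786075383424759, 0.2782852053642273), 7.596264839172363) [[0.4880000054836273, 0.012000000104308128], [0.5239999890327454, -0.2639999985694885], [0.7009999752044678, -0.23999999463558197], [0.6650000214576721, 0.035999998450279236]]
[ 0.59459435 -0.11397569 -1.43614803] -82.28522068519553 1.957370845163065e-05 [ 0.0016 -0.0016 -0.0027  0.0027]
```

```bash
cat >> h.py <<'E'
T0=standT(.5845,-.115,np.radians(-82.4))
E
python3 - <<'E'
from h import *
for n,(v0,v1,u0,u1,f) in {"top":(165,250,205,330,6),"scene":(130,290,175,325,3.7)}.items():
    c=cam(n); im=cv2.imread(f"pics/{n}0.png")
    cr=cv2.resize(im[v0:v1,u0:u1],None,fx=f,fy=f,interpolation=cv2.INTER_CUBIC)
    def poly(L,col):
        p=((proj(c,S(T0,np.array(L)))-[u0,v0]+.5)*f).astype(int); cv2.polylines(cr,[p[:,None]],True,col,1)
    poly([[-.14,-.085,.016],[.14,-.085,.016],[.14,.085,.016],[-.14,.085,.016]],(0,0,255))
    poly([[-.085,-.05,.066],[.025,-.05,.066],[.025,.05,.066],[-.085,.05,.066]],(0,255,0))
    poly([[-.085,-.02,.118],[-.055,-.02,.118],[-.055,.02,.118],[-.085,.02,.118]],(0,255,255))
    poly([[.1+.014*np.cos(a),.014*np.sin(a),.304] for a in np.arange(0,6.28,.3)],(255,0,255))
    cv2.imwrite(f"pics/{n}ov.png",cr)
E
```

```text
(no output)
```

View pics/topov.png

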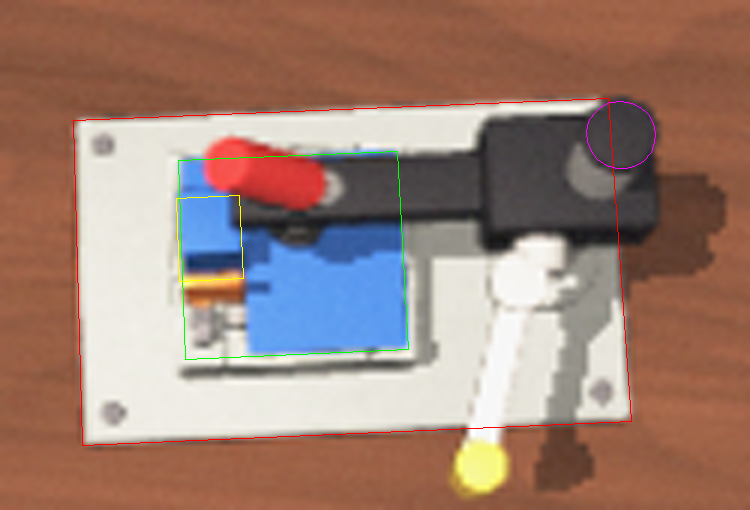

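View pics/sceneov.png

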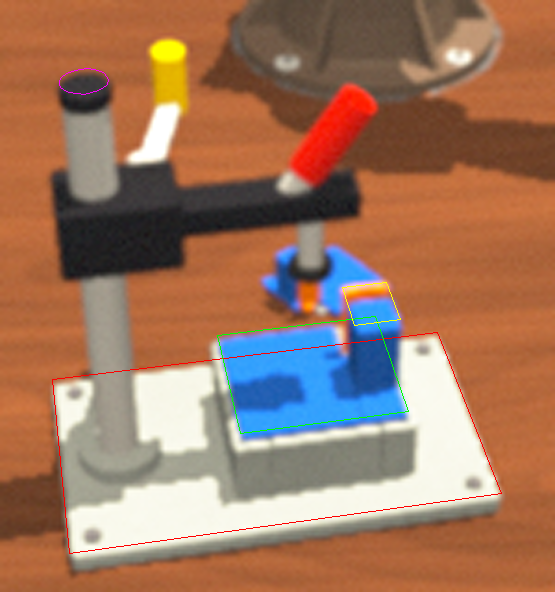

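The overlay of the fitted stand matches both views. In the top crop the plate corners, cover edge and column top all coincide, and the tab and handle lie at stand y of about -30 to +20 mm. That puts panel_grip at stand (-70, 0, 108) mm.

```bash
cat >> h.py <<'E'
def leanR(deg,T=None,yaw_extra=0):
    T=T0 if T is None else T
    a=np.radians(deg); xs,ys=T[:3,0],T[:3,1]; Z=np.array([0,0,1.])
    z=np.sin(a)*xs-np.cos(a)*Z; y=ys; x=np.cross(y,z)
    return R.from_euler("z",yaw_extra,degrees=True).as_matrix()@np.c_[x,y,z]
def rel(pos,Rm,s=None):
    s=s or sensors.observe(); R0=R.from_rotvec(s["ee_rot"]).as_matrix()
    t=R0.T@(np.asarray(pos)-s["position"])*100; w=np.degrees(R.from_matrix(R0.T@Rm).as_rotvec())
    return "t cm",np.round(t,2).tolist(),"w deg",np.round(w,1).tolist()
def show():
    s=sensors.observe(); print({k:np.round(s[k],4).tolist() for k in("clock","position","ee_rot","force","width","joints")})
E
python3 - <<'E'
from h import *
Rm=leanR(40); g=S(T0,[-.07,0,.108])[0]; print(g,Rm)
print(rel(g+Rm[:,2]*(.005-.16),Rm))
E
python3 -m handwheel --help | head -20
```

```text
[ 0.57524205 -0.04561491  0.108     ] [[-0.10131427  0.99121554  0.08501277]
 [ 0.75931516  0.13225639 -0.63714107]
 [-0.64278761  0.         -0.76604444]]
('t cm', [-51.48, -39.32, 1.4], 'w deg', [22.2, -35.8, 60.8])invalid input: not JSON, or not a number
```

```bash
python3 -m handwheel '[{"tx":-51.5,"ty":-39.3,"tz":1.4,"wx":22.2,"wy":-35.8,"wz":60.8,"claw":1},{"tx":-51.5,"ty":-39.3,"tz":1.4,"wx":22.2,"wy":-35.8,"wz":60.8,"claw":1},{"tx":-51.5,"ty":-39.3,"tz":1.4,"wx":22.2,"wy":-35.8,"wz":60.8,"claw":1},{"tx":-51.5,"ty":-39.3,"tz":1.4,"wx":22.2,"wy":-35.8,"wz":60.8,"claw":1},{"tx":-51.5,"ty":-39.3,"tz":1.4,"wx":22.2,"wy":-35.8,"wz":60.8,"claw":1},{"tx":-51.5,"ty":-39.3,"tz":1.4,"wx":22.2,"wy":-35.8,"wz":60.8,"claw":1},{"tx":-51.5,"ty":-39.3,"tz":1.4,"wx":22.2,"wy":-35.8,"wz":60.8,"claw":1},{"tx":-51.5,"ty":-39.3,"tz":1.4,"wx":22.2,"wy":-35.8,"wz":60.8,"claw":1},{"tx":-51.5,"ty":-39.3,"tz":1.4,"wx":22.2,"wy":-35.8,"wz":60.8,"claw":1},{"tx":-51.5,"ty":-39.3,"tz":1.4,"wx":22.2,"wy":-35.8,"wz":60.8,"claw":1},{"tx":-51.5,"ty":-39.3,"tz":1.4,"wx":22.2,"wy":-35.8,"wz":60.8,"claw":1},{"tx":-51.5,"ty":-39.3,"tz":1.4,"wx":22.2,"wy":-35.8,"wz":60.8,"claw":1}]'
python3 -c "
from h import *
show(); Rm=leanR(40); g=S(T0,[-.07,0,.108])[0]
print(rel(g+Rm[:,2]*(.005-.16),Rm))"
```

```text
clock: 1.65
position: [0.4809, 0.1758, 0.229]
ee_rot: [1.676, 1.916, -0.614]
force: [1.1, 0.5, 0.9]
width: 1.0
{'clock': 1.65, 'position': [0.4809, 0.1758, 0.229], 'ee_rot': [1.6762, 1.9155, -0.6142], 'force': [1.1452, 0.4642, 0.9474], 'width': 0.9996, 'joints': [-1.1687, 0.529, 0.5116, 1.7671, 0.3522, 1.3072, -0.6982]}
('t cm', [-9.96, 6.42, 8.71], 'w deg', [-0.0, 0.2, 0.0])
```

```bash
python3 -m handwheel '[{"tx":-10,"ty":6.4,"tz":8.7},{"tx":-10,"ty":6.4,"tz":8.7},{"tx":-10,"ty":6.4,"tz":8.7},{"tx":-10,"ty":6.4,"tz":8.7},{"tx":-10,"ty":6.4,"tz":8.7},{"tx":-10,"ty":6.4,"tz":8.7}]'
python3 - <<'E'
from h import *
show(); s=sensors.observe()
im,d=vision.get_image("wrist"); cv2.imwrite("pics/w1.png",im); np.save("w1.npy",d)
c=cam("wrist",s)
ov=im.copy()
def poly(L,col):
    p=proj(c,S(T0,np.array(L))).astype(int); cv2.polylines(ov,[p[:,None]],True,col,1)
poly([[-.085,-.02,.118],[-.055,-.02,.118],[-.055,.02,.118],[-.085,.02,.118]],(0,255,255))
poly([[-.085,-.05,.066],[.025,-.05,.066],[.025,.05,.066],[-.085,.05,.066]],(0,255,0))
cv2.imwrite("pics/w1ov.png",ov)
for n in ["tab","panel","stop_grip"]:
  for r in nets.cut_out(n,"wrist"):
    P,_=cloud(c,d,r["region"]); q=(P-T0[:3,3])@T0[:3,:3]
    print(n,round(r["score"],2),np.round(r["uv"]),r["region"].sum(),"stand:",np.round(np.quantile(q,[.02,.5,.98],axis=0),4).tolist())
Rm=leanR(40); g=S(T0,[-.07,0,.108])[0]
print(rel(g+Rm[:,2]*(.005),Rm))
E
```

```text
{'clock': 1.65, 'position': [0.4809, 0.1758, 0.229], 'ee_rot': [1.6762, 1.9155, -0.6142], 'force': [1.1452, 0.4642, 0.9474], 'width': 0.9996, 'joints': [-1.1687, 0.529, 0.5116, 1.7671, 0.3522, 1.3072, -0.6982]}
tab 0.75 [284. 218.] 219 stand: [[-0.0863, -0.0271, 0.0674], [-0.0836, -0.0209, 0.0957], [-0.011, -0.0165, 0.1198]]
tab 0.73 [212. 189.] 91 stand: [[-0.0668, -0.1497, 0.0131], [-0.0598, -0.1461, 0.0298], [-0.0517, -0.1421, 0.0427]]
tab 0.38 [289. 185.] 8187 stand: [[-0.1404, -0.1271, 0.0043], [-0.0891, -0.0121, 0.0212], [0.1209, 0.0821, 0.2301]]
panel 0.87 [418. 167.] 1600 stand: [[-0.1417, 0.1679, 0.0018], [-0.0962, 0.2038, 0.0089], [-0.0581, 0.2435, 0.0435]]
panel 0.78 [298. 218.] 1702 stand: [[-0.0864, -0.0445, 0.0633], [-0.0827, 0.0006, 0.0774], [0.017, 0.0474, 0.1198]]
panel 0.55 [198. 177.] 1224 stand: [[-0.1148, -0.2098, 0.0053], [-0.0713, -0.1669, 0.0083], [-0.0418, -0.1412, 0.0432]]
stop_grip 0.82 [281. 310.] 1832 stand: [[-0.3653, -0.2215, 0.0027], [0.0312, -0.0213, 0.2133], [0.7733, 0.0152, 0.259]]
stop_grip 0.19 [298. 218.] 1789 stand: [[-0.0864, -0.0451, 0.0617], [-0.0814, 0.0002, 0.0752], [0.0215, 0.049, 0.1198]]
('t cm', [-9.84, 6.56, 24.71], 'w deg', [-0.1, 0.1, -0.1])invalid input
```

View pics/w1ov.png

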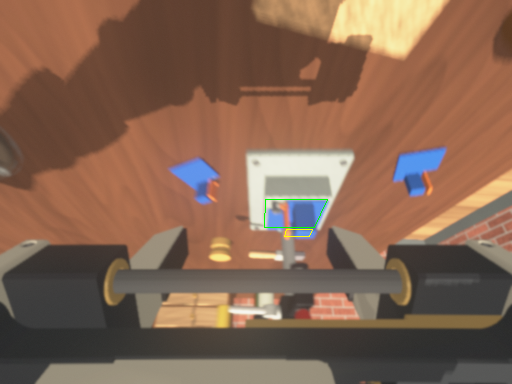

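The rows need every key, so the second move was refused. The wrist picture agrees with the stand pose: cover at (298,218), tab at stand y of about -21 to -27 mm. I'll repeat the move with full rows.

```bash
python3 -m handwheel '[{"tx":-10,"ty":6.4,"tz":8.7,"wx":0,"wy":0,"wz":0,"claw":1},{"tx":-10,"ty":6.4,"tz":8.7,"wx":0,"wy":0,"wz":0,"claw":1},{"tx":-10,"ty":6.4,"tz":8.7,"wx":0,"wy":0,"wz":0,"claw":1},{"tx":-10,"ty":6.4,"tz":8.7,"wx":0,"wy":0,"wz":0,"claw":1},{"tx":-10,"ty":6.4,"tz":8.7,"wx":0,"wy":0,"wz":0,"claw":1},{"tx":-10,"ty":6.4,"tz":8.7,"wx":0,"wy":0,"wz":0,"claw":1}]'
python3 - <<'E'
from h import *
show(); s=sensors.observe()
im,d=vision.get_image("wrist"); cv2.imwrite("pics/w2.png",im); np.save("w2.npy",d)
c=cam("wrist",s)
ov=im.copy()
def poly(L,col):
    p=proj(c,S(T0,np.array(L))).astype(int); cv2.polylines(ov,[p[:,None]],True,col,1)
poly([[-.085,-.02,.118],[-.055,-.02,.118],[-.055,.02,.118],[-.085,.02,.118]],(0,255,255))
poly([[-.085,-.05,.066],[.025,-.05,.066],[.025,.05,.066],[-.085,.05,.066]],(0,255,0))
cv2.imwrite("pics/w2ov.png",cv2.resize(ov[100:300,150:420],None,fx=2.9,fy=2.9))
P,uv=cloud(c,d); hsv=cv2.cvtColor(im,cv2.COLOR_BGR2HSV)[uv[:,1],uv[:,0]]
q=(P-T0[:3,3])@T0[:3,:3]
o=(hsv[:,0]>4)&(hsv[:,0]<20)&(hsv[:,1]>150)&(q[:,2]>.09)&(q[:,2]<.13)&(abs(q[:,0]+.07)<.04)&(abs(q[:,1])<.06)
b=(hsv[:,0]>95)&(hsv[:,0]<125)&(hsv[:,1]>100)&(q[:,2]>.09)&(q[:,2]<.13)&(abs(q[:,0]+.07)<.04)&(abs(q[:,1])<.06)
for m in(o,b): print(m.sum(),np.round(np.quantile(q[m],[0,.02,.5,.98,1],axis=0),4).tolist())
Rm=leanR(40); g=S(T0,[-.07,0,.108])[0]
print(rel(g+Rm[:,2]*(.005),Rm))
E
```

```text
clock: 2.35
position: [0.561, 0.0536, 0.2277]
ee_rot: [1.679, 1.917, -0.611]
force: [-0.3, 0.3, -0.4]
width: 1.004
{'clock': 2.35, 'position': [0.561, 0.0536, 0.2277], 'ee_rot': [1.679, 1.9174, -0.6114], 'force': [-0.2612, 0.2564, -0.4017], 'width': 1.0042, 'joints': [-0.958, 0.5313, 0.5596, 1.782, 0.427, 1.1606, -0.5241]}
43 [[-0.0865, -0.0205, 0.0902], [-0.0864, -0.0203, 0.0904], [-0.0855, -0.0191, 0.1034], [-0.0841, -0.018, 0.1171], [-0.084, -0.018, 0.1185]]
956 [[-0.0868, -0.0069, 0.09], [-0.0862, -0.0066, 0.0909], [-0.0846, 0.0092, 0.1134], [-0.0607, 0.0245, 0.1198], [-0.0585, 0.0256, 0.1202]]
('t cm', [-0.13, 0.09, 16.18], 'w deg', [0.0, -0.0, 0.1])
```

View pics/w2ov.png

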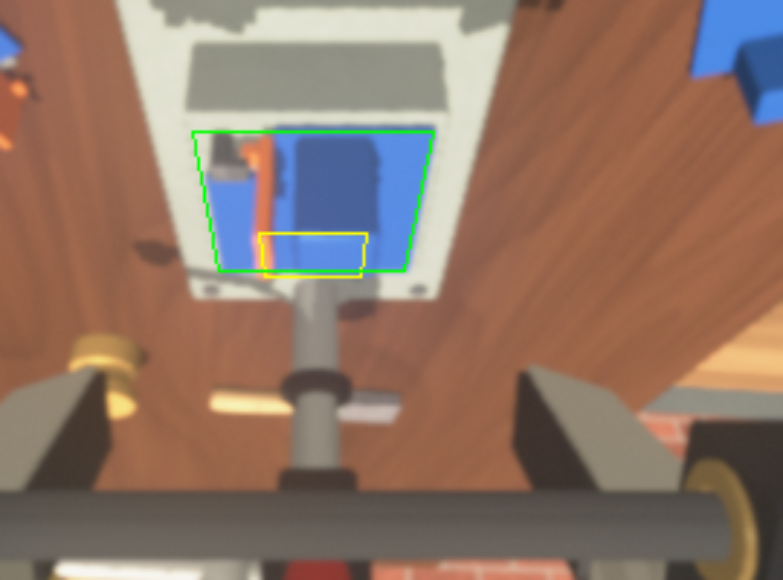

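The wrist crop shows the tab at (265,200), the block at (335,190) and the catch at (230,155). The wrist and top views disagree by about 4 mm in y, so I aim between them at y = +1 mm. I also raise the grip by 3 mm for catch clearance.

```bash
python3 -m handwheel '[{"tx":-0.1,"ty":0.2,"tz":3,"wx":0,"wy":0,"wz":0,"claw":1},{"tx":-0.3,"ty":0.2,"tz":6,"wx":0,"wy":0,"wz":0,"claw":1},{"tx":-0.3,"ty":0.2,"tz":9,"wx":0,"wy":0,"wz":0,"claw":1},{"tx":-0.3,"ty":0.2,"tz":11,"wx":0,"wy":0,"wz":0,"claw":1},{"tx":-0.3,"ty":0.2,"tz":13,"wx":0,"wy":0,"wz":0,"claw":1},{"tx":-0.3,"ty":0.2,"tz":14.5,"wx":0,"wy":0,"wz":0,"claw":1},{"tx":-0.3,"ty":0.2,"tz":15.9,"wx":0,"wy":0,"wz":0,"claw":1},{"tx":-0.3,"ty":0.2,"tz":15.9,"wx":0,"wy":0,"wz":0,"claw":1},{"tx":-0.3,"ty":0.2,"tz":15.9,"wx":0,"wy":0,"wz":0,"claw":1}]'
python3 - <<'E'
from h import *
show()
for n in("wrist","scene","top"):
    im,d=vision.get_image(n); 
    if n=="scene": im=cv2.resize(im[110:290,170:330],None,fx=3.2,fy=3.2)
    if n=="top": im=cv2.resize(im[150:250,190:320],None,fx=5,fy=5)
    cv2.imwrite(f"pics/a3{n}.png",im)
Rm=leanR(40); g=S(T0,[-.07,0.001,.111])[0]
print(rel(g+Rm[:,2]*(.005),Rm))
E
```

```text
clock: 3.15
position: [0.5766, -0.0482, 0.1075]
ee_rot: [1.676, 1.92, -0.612]
force: [-0.5, 0.3, 0.4]
width: 0.998
{'clock': 3.15, 'position': [0.5766, -0.0482, 0.1075], 'ee_rot': [1.6755, 1.9202, -0.6124], 'force': [-0.5292, 0.3203, 0.4125], 'width': 0.9982, 'joints': [-0.7964, 0.681, 0.5667, 1.9357, 0.4819, 0.8053, -0.5487]}
('t cm', [0.05, -0.08, 0.12], 'w deg', [0.1, 0.0, 0.1])
```

View pics/a3wrist.png

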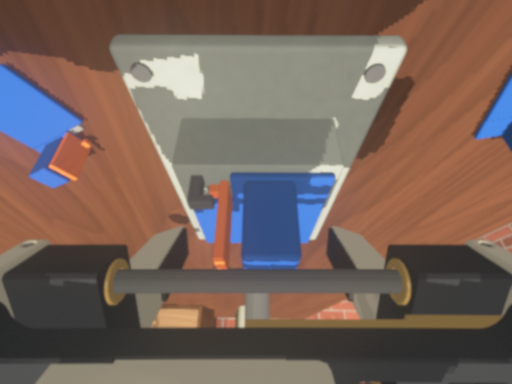

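View pics/a3scene.png

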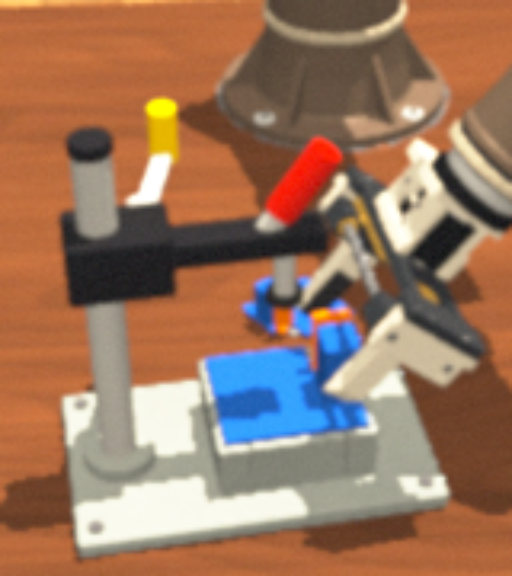

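The wrist view shows the handle between the fingers: tab outer face at column 216, block far side at 300, jaw centre at 257. That means the grip centre should move about 3-4 mm towards +y. I'll shift and then close.

```bash
python3 -m handwheel '[{"tx":0,"ty":0.3,"tz":0,"wx":0,"wy":0,"wz":0,"claw":1},{"tx":0,"ty":0.3,"tz":0,"wx":0,"wy":0,"wz":0,"claw":0.6},{"tx":0,"ty":0.3,"tz":0,"wx":0,"wy":0,"wz":0,"claw":0.3},{"tx":0,"ty":0.3,"tz":0,"wx":0,"wy":0,"wz":0,"claw":0.2},{"tx":0,"ty":0.3,"tz":0,"wx":0,"wy":0,"wz":0,"claw":0.2},{"tx":0,"ty":0.3,"tz":0,"wx":0,"wy":0,"wz":0,"claw":0.2},{"tx":0,"ty":0.3,"tz":0,"wx":0,"wy":0,"wz":0,"claw":0.2},{"tx":0,"ty":0.3,"tz":0,"wx":0,"wy":0,"wz":0,"claw":0.2}]' 25
python3 - <<'E'
from h import *
show()
im,d=vision.get_image("wrist"); cv2.imwrite("pics/a4.png",im)
E
```

```text
clock: 3.97
position: [0.5796, -0.0498, 0.1079]
ee_rot: [1.678, 1.918, -0.613]
force: [-1.4, 0.2, 0.8]
width: 0.539
{'clock': 3.9667, 'position': [0.5796, -0.0498, 0.1079], 'ee_rot': [1.6778, 1.9175, -0.6128], 'force': [-1.3653, 0.1639, 0.8383], 'width': 0.5394, 'joints': [-0.7911, 0.6836, 0.567, 1.9287, 0.4804, 0.8074, -0.5448]}
```

View pics/a4.png

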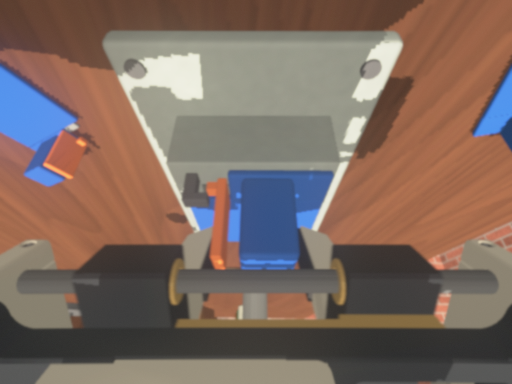

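The fingers are at 49.6 mm and about to touch. I keep closing; the pressed-in width should be about 0.435.

```bash
python3 -m handwheel '[{"tx":0,"ty":0,"tz":0,"wx":0,"wy":0,"wz":0,"claw":0.2},{"tx":0,"ty":0,"tz":0,"wx":0,"wy":0,"wz":0,"claw":0.2},{"tx":0,"ty":0,"tz":0,"wx":0,"wy":0,"wz":0,"claw":0.2},{"tx":0,"ty":0,"tz":0,"wx":0,"wy":0,"wz":0,"claw":0.2},{"tx":0,"ty":0,"tz":0,"wx":0,"wy":0,"wz":0,"claw":0.2},{"tx":0,"ty":0,"tz":0,"wx":0,"wy":0,"wz":0,"claw":0.2}]' 25
python3 - <<'E'
from h import *
show()
im,d=vision.get_image("wrist"); cv2.imwrite("pics/a5.png",im)
E
```

```text
clock: 4.52
position: [0.5801, -0.0497, 0.1081]
ee_rot: [1.677, 1.918, -0.612]
force: [1.9, 0.2, 2.0]
width: 0.421
{'clock': 4.5167, 'position': [0.5801, -0.0497, 0.1081], 'ee_rot': [1.6774, 1.9175, -0.6117], 'force': [1.8792, 0.2457, 2.0485], 'width': 0.421, 'joints': [-0.7911, 0.6835, 0.5671, 1.9282, 0.4807, 0.807, -0.5448]}
```

View pics/a5.png

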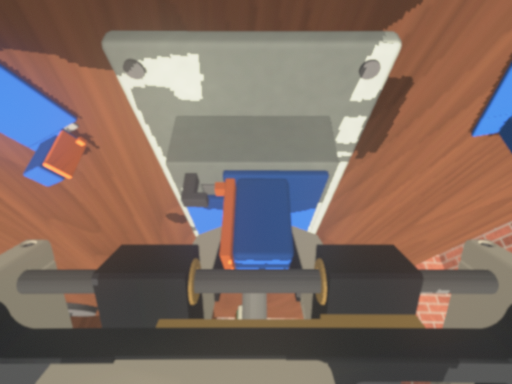

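The tab is pressed flat against the block at (228,222), with width 0.421. Now I lift straight up 30 mm.

```bash
python3 -m handwheel '[{"tx":-0.32,"ty":0,"tz":-0.38,"wx":0,"wy":0,"wz":0,"claw":0.2},{"tx":-0.64,"ty":0,"tz":-0.77,"wx":0,"wy":0,"wz":0,"claw":0.2},{"tx":-0.96,"ty":0,"tz":-1.15,"wx":0,"wy":0,"wz":0,"claw":0.2},{"tx":-1.29,"ty":0,"tz":-1.53,"wx":0,"wy":0,"wz":0,"claw":0.2},{"tx":-1.6,"ty":0,"tz":-1.92,"wx":0,"wy":0,"wz":0,"claw":0.2},{"tx":-1.93,"ty":0,"tz":-2.3,"wx":0,"wy":0,"wz":0,"claw":0.2},{"tx":-1.93,"ty":0,"tz":-2.3,"wx":0,"wy":0,"wz":0,"claw":0.2}]' 25
python3 - <<'E'
from h import *
show()
im,d=vision.get_image("wrist"); cv2.imwrite("pics/a6w.png",im)
im,d=vision.get_image("scene"); cv2.imwrite("pics/a6.png",cv2.resize(im[110:290,170:330],None,fx=3.2,fy=3.2))
E
```

```text
clock: 5.15
position: [0.5802, -0.0498, 0.1391]
ee_rot: [1.678, 1.917, -0.611]
force: [0.1, 0.2, -1.6]
width: 0.424
{'clock': 5.15, 'position': [0.5802, -0.0498, 0.1391], 'ee_rot': [1.6782, 1.9168, -0.6107], 'force': [0.1049, 0.2278, -1.6406], 'width': 0.4239, 'joints': [-0.7985, 0.6328, 0.575, 1.9118, 0.4826, 0.8639, -0.5146]}
```

View pics/a6.png

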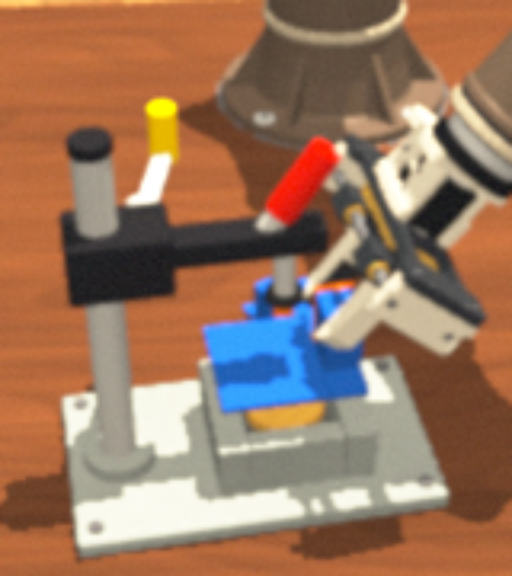

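View pics/a6w.png

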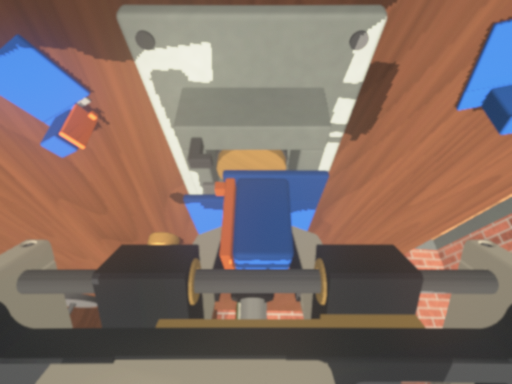

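The cover came off level, and the brass mount stays in its pocket at scene (285,410). Next I carry it above the pad, whose centre is about (0.561, 0.275).

```bash
python3 -m handwheel '[{"tx":1.5,"ty":0,"tz":-1.5,"wx":0,"wy":0,"wz":0,"claw":0.2},{"tx":3.5,"ty":0.2,"tz":-3.2,"wx":0,"wy":0,"wz":0,"claw":0.2},{"tx":6,"ty":0.4,"tz":-5.3,"wx":0,"wy":0,"wz":0,"claw":0.2},{"tx":8.5,"ty":0.6,"tz":-7.5,"wx":0,"wy":0,"wz":0,"claw":0.2},{"tx":11,"ty":0.8,"tz":-9.7,"wx":0,"wy":0,"wz":0,"claw":0.2},{"tx":13.5,"ty":1,"tz":-11.8,"wx":0,"wy":0,"wz":0,"claw":0.2},{"tx":16,"ty":1.2,"tz":-14,"wx":0,"wy":0,"wz":0,"claw":0.2},{"tx":18.5,"ty":1.4,"tz":-16.1,"wx":0,"wy":0,"wz":0,"claw":0.2},{"tx":21,"ty":1.5,"tz":-18.3,"wx":0,"wy":0,"wz":0,"claw":0.2},{"tx":23.5,"ty":1.7,"tz":-20.4,"wx":0,"wy":0,"wz":0,"claw":0.2},{"tx":25.5,"ty":1.9,"tz":-22.2,"wx":0,"wy":0,"wz":0,"claw":0.2},{"tx":27.1,"ty":2,"tz":-23.5,"wx":0,"wy":0,"wz":0,"claw":0.2}]'
python3 -m handwheel '[{"tx":0,"ty":0,"tz":0,"wx":0,"wy":0,"wz":0,"claw":0.2},{"tx":0,"ty":0,"tz":0,"wx":0,"wy":0,"wz":0,"claw":0.2}]'
python3 - <<'E'
from h import *
show()
im,d=vision.get_image("top"); cv2.imwrite("pics/a7.png",im); c=cam("top")
im2,d2=vision.get_image("scene"); cv2.imwrite("pics/a7s.png",cv2.resize(im2[130:330,280:480],None,fx=3,fy=3))
for n in("panel","pad"):
  for r in nets.cut_out(n,"top"):
    P,_=cloud(c,d,r["region"]); print(n,r["score"],r["uv"],np.round(np.quantile(P,[.02,.5,.98],axis=0),3).tolist())
print(rel([.552,.308,.0585],leanR(40)))
E
```

```text
clock: 6.25
position: [0.5512, 0.3117, 0.1425]
ee_rot: [1.675, 1.921, -0.611]
force: [-0.1, -0.5, -1.6]
width: 0.425
clock: 6.42
position: [0.5515, 0.3098, 0.1423]
ee_rot: [1.675, 1.92, -0.612]
force: [0.1, -0.4, -1.9]
width: 0.424
{'clock': 6.4167, 'position': [0.5515, 0.3098, 0.1423], 'ee_rot': [1.6749, 1.9197, -0.6124], 'force': [0.1351, -0.3888, -1.9115], 'width': 0.424, 'joints': [-1.1219, 0.8308, 0.4514, 1.4228, 0.2374, 1.3709, -0.6966]}
panel 0.91 [240.4, 266.5] [[0.365, -0.106, 0.002], [0.402, -0.065, 0.009], [0.433, -0.027, 0.046]]
panel 0.88 [225.4, 150.7] [[0.737, -0.026, 0.002], [0.77, 0.013, 0.009], [0.802, 0.051, 0.044]]
panel 0.67 [131.9, 203.4] [[0.505, 0.22, 0.096], [0.553, 0.269, 0.102], [0.601, 0.325, 0.156]]
pad 0.8 [146.1, 211.1] [[0.476, 0.195, -0.0], [0.54, 0.242, 0.005], [0.647, 0.354, 0.011]]
pad 0.19 [374.1, 198.9] [[0.543, -0.47, 0.013], [0.642, -0.451, 0.02], [0.7, -0.433, 0.026]]
('t cm', [5.57, -0.01, 6.42], 'w deg', [-0.1, 0.1, -0.0])
```

View pics/a7.png

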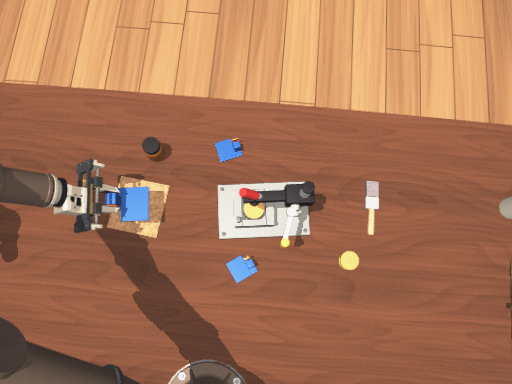

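View pics/a7s.png

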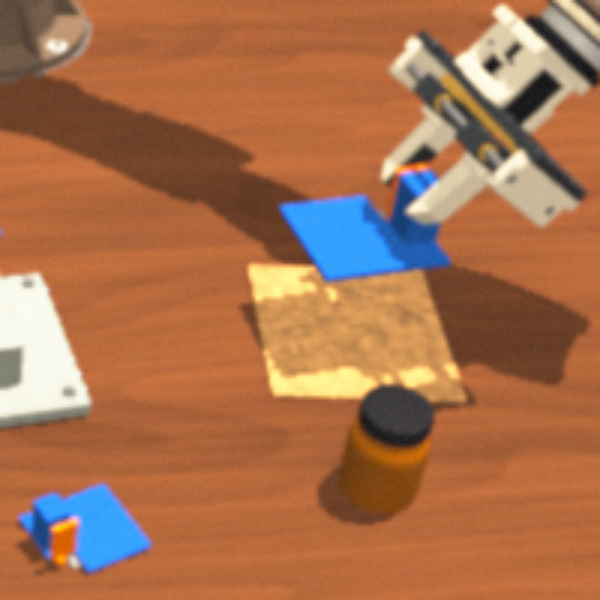

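The cover is over the pad at top (132,203): centre (0.553, 0.269), level, plate top at 0.102 m as expected. Lowering now.

```bash
python3 -m handwheel '[{"tx":1,"ty":0,"tz":1.15,"wx":0,"wy":0,"wz":0,"claw":0.2},{"tx":2,"ty":0,"tz":2.3,"wx":0,"wy":0,"wz":0,"claw":0.2},{"tx":3,"ty":0,"tz":3.46,"wx":0,"wy":0,"wz":0,"claw":0.2},{"tx":4,"ty":0,"tz":4.6,"wx":0,"wy":0,"wz":0,"claw":0.2},{"tx":4.7,"ty":0,"tz":5.5,"wx":0,"wy":0,"wz":0,"claw":0.2},{"tx":5.2,"ty":0,"tz":6.1,"wx":0,"wy":0,"wz":0,"claw":0.2},{"tx":5.45,"ty":0,"tz":6.4,"wx":0,"wy":0,"wz":0,"claw":0.2},{"tx":5.55,"ty":0,"tz":6.5,"wx":0,"wy":0,"wz":0,"claw":0.2},{"tx":5.55,"ty":0,"tz":6.5,"wx":0,"wy":0,"wz":0,"claw":0.2},{"tx":5.55,"ty":0,"tz":6.5,"wx":0,"wy":0,"wz":0,"claw":0.2}]'
python3 -c "
from h import *
im,d=vision.get_image('wrist'); cv2.imwrite('pics/a8.png',im)
im2,d2=vision.get_image('scene'); cv2.imwrite('pics/a8s.png',cv2.resize(im2[130:330,280:480],None,fx=3,fy=3))"
```

```text
clock: 7.45
position: [0.5523, 0.3093, 0.0585]
ee_rot: [1.678, 1.917, -0.611]
force: [0.3, -0.5, -2.2]
width: 0.418
```

View pics/a8s.png

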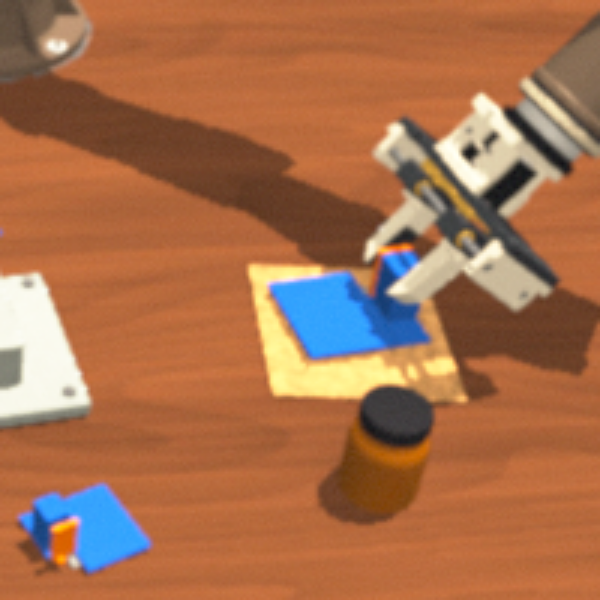

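Not touching yet, since the force still carries the cover's weight. I go down another 2.5 mm in small steps.

```bash
python3 -m handwheel '[{"tx":0.06,"ty":0,"tz":0.08,"wx":0,"wy":0,"wz":0,"claw":0.2},{"tx":0.12,"ty":0,"tz":0.15,"wx":0,"wy":0,"wz":0,"claw":0.2},{"tx":0.16,"ty":0,"tz":0.19,"wx":0,"wy":0,"wz":0,"claw":0.2},{"tx":0.16,"ty":0,"tz":0.19,"wx":0,"wy":0,"wz":0,"claw":0.2},{"tx":0.16,"ty":0,"tz":0.19,"wx":0,"wy":0,"wz":0,"claw":0.2}]'
```

```text
clock: 7.97
position: [0.5521, 0.3092, 0.056]
ee_rot: [1.677, 1.917, -0.612]
force: [0.2, 0.7, 4.2]
width: 0.425
```

It is in contact now (the vertical force changed by about 6 N). Release, then back off along the fingers.

```bash
python3 -m handwheel '[{"tx":0,"ty":0,"tz":0,"wx":0,"wy":0,"wz":0,"claw":0.6},{"tx":0,"ty":0,"tz":0,"wx":0,"wy":0,"wz":0,"claw":0.9},{"tx":0,"ty":0,"tz":0,"wx":0,"wy":0,"wz":0,"claw":0.9},{"tx":0,"ty":0,"tz":0,"wx":0,"wy":0,"wz":0,"claw":0.9},{"tx":0,"ty":0,"tz":0,"wx":0,"wy":0,"wz":0,"claw":0.9},{"tx":0,"ty":0,"tz":0,"wx":0,"wy":0,"wz":0,"claw":0.9},{"tx":0,"ty":0,"tz":-1.5,"wx":0,"wy":0,"wz":0,"claw":0.9},{"tx":0,"ty":0,"tz":-4,"wx":0,"wy":0,"wz":0,"claw":0.9},{"tx":0,"ty":0,"tz":-7,"wx":0,"wy":0,"wz":0,"claw":0.9},{"tx":0,"ty":0,"tz":-10,"wx":0,"wy":0,"wz":0,"claw":0.9},{"tx":0,"ty":0,"tz":-13,"wx":0,"wy":0,"wz":0,"claw":0.9},{"tx":0,"ty":0,"tz":-15,"wx":0,"wy":0,"wz":0,"claw":0.9}]'
python3 - <<'E'
from h import *
show()
im,d=vision.get_image("top"); cv2.imwrite("pics/a9.png",im); np.save("a9.npy",d); c=cam("top")
im2,d2=vision.get_image("scene"); cv2.imwrite("pics/a9s.png",cv2.resize(im2[130:330,280:480],None,fx=3,fy=3))
im2,d2=vision.get_image("wrist"); cv2.imwrite("pics/a9w.png",im2)
for n in("panel",):
  for r in nets.cut_out(n,"top"):
    P,_=cloud(c,d,r["region"]); print(n,r["score"],r["uv"],np.round(np.quantile(P,[.02,.5,.98],axis=0),3).tolist())
E
```

```text
clock: 8.97
position: [0.539, 0.4071, 0.1723]
ee_rot: [1.677, 1.919, -0.608]
force: [1.0, 0.7, -0.6]
width: 0.899
{'clock': 8.9667, 'position': [0.539, 0.4071, 0.1723], 'ee_rot': [1.6774, 1.9193, -0.6084], 'force': [0.9592, 0.7368, -0.555], 'width': 0.8991, 'joints': [-1.1692, 0.899, 0.4389, 1.1815, 0.1895, 1.5714, -0.7142]}
panel 0.78 [238.0, 271.3] [[0.364, -0.103, 0.003], [0.401, -0.063, 0.008], [0.431, -0.026, 0.045]]
panel 0.78 [227.1, 150.9] [[0.736, -0.027, 0.002], [0.77, 0.013, 0.009], [0.802, 0.051, 0.045]]
panel 0.65 [137.7, 206.1] [[0.51, 0.218, 0.009], [0.554, 0.272, 0.016], [0.603, 0.325, 0.069]]
```

View pics/a9s.png

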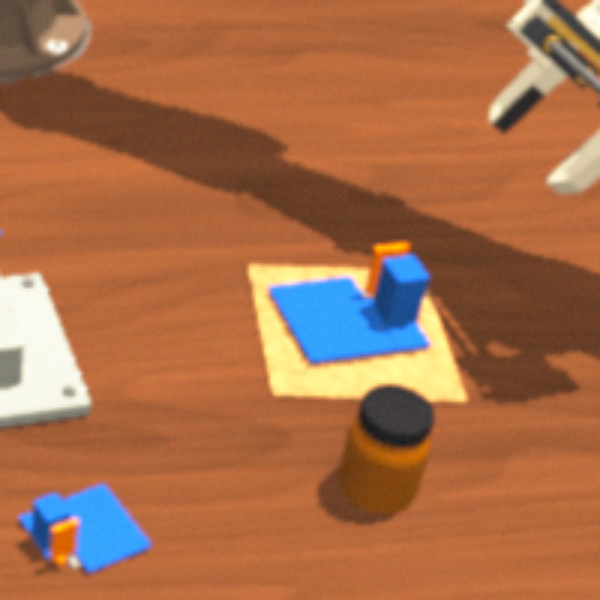

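View pics/a9.png

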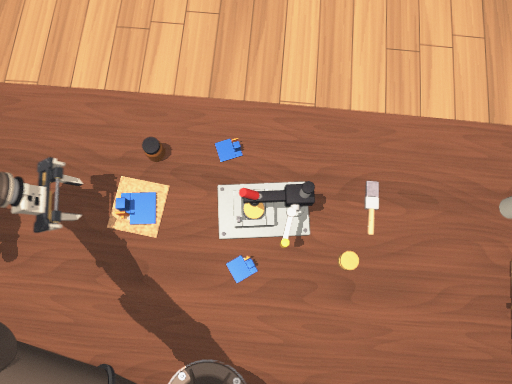

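The cover lies flat on the pad, centre (0.554, 0.272), plate top at 0.016 m, at top (138,206). The brass mount is visible at top (254,211). Next I measure the red handle, the stop height and the knob.

```bash
python3 - <<'E'
from h import *
u=np.array([-np.sin(np.radians(35)),0,np.cos(np.radians(35))]); v=np.array([np.cos(np.radians(35)),0,np.sin(np.radians(35))])
for n in("top","scene"):
    im,d=vision.get_image(n); c=cam(n); P,uv=cloud(c,d); hsv=cv2.cvtColor(im,cv2.COLOR_BGR2HSV)[uv[:,1],uv[:,0]]
    q=(P-T0[:3,3])@T0[:3,:3]
    box=(abs(q[:,0])<.15)&(abs(q[:,1])<.14)&(q[:,2]>.1)&(q[:,2]<.32)
    r=((hsv[:,0]<6)|(hsv[:,0]>174))&(hsv[:,1]>150)&box
    Q=q[r]; print(n,"red",len(Q),np.round(np.quantile(Q,[0.01,.5,.99],axis=0),4).tolist())
    print("  along u",np.round(np.quantile(Q@u,[.01,.05,.5,.95,.99]),4),"across v",np.round(np.quantile(Q@v,[.01,.05,.5,.95,.99]),4))
    y=(hsv[:,0]>20)&(hsv[:,0]<35)&(hsv[:,1]>140)&box
    Q=q[y]; print("  knob",len(Q),np.round(np.quantile(Q,[0.01,.5,.99],axis=0),4).tolist())
    k=(hsv[:,2]<90)&box&(q[:,2]<.26)&(abs(q[:,1])<.04)
    Q=q[k&(q[:,0]>-.05)&(q[:,0]<.05)]; print("  arm",len(Q),np.round(np.quantile(Q,[0.02,.1,.5,.9,.98],axis=0),4).tolist())
    br=(hsv[:,0]>14)&(hsv[:,0]<35)&(hsv[:,1]>80)&(q[:,2]>.04)&(q[:,2]<.065)&(abs(q[:,0]+.03)<.036)&(abs(q[:,1])<.036)
    print("  brass",br.sum(),np.round(np.quantile(q[br],[0.02,.5,.98],axis=0),4).tolist())
    if n=="scene": cv2.imwrite("pics/b1.png",cv2.resize(im[110:290,170:330],None,fx=3.2,fy=3.2))
E
```

```text
top red 160 [[-0.0655, -0.0114, 0.2336], [-0.0435, -0.0022, 0.2674], [-0.0197, 0.0102, 0.2848]]
  along u [0.2036 0.2086 0.2442 0.2637 0.2653] across v [0.1031 0.1073 0.1175 0.1211 0.1224]
  knob 13 [[0.0308, -0.1354, 0.24], [0.0357, -0.1324, 0.249], [0.0485, -0.1198, 0.2523]]
  arm 326 [[-0.046, -0.0134, 0.1617], [-0.0304, -0.0129, 0.2079], [0.0116, -0.0055, 0.2201], [0.0428, 0.0098, 0.2231], [0.0487, 0.0128, 0.2248]]
  brass 256 [[-0.0577, -0.0301, 0.0448], [-0.0298, -0.0079, 0.0532], [-0.0008, 0.0135, 0.0582]]
scene red 298 [[-0.0663, -0.005, 0.2191], [-0.0424, 0.0107, 0.2564], [-0.0202, 0.0165, 0.2806]]
  along u [0.2003 0.2044 0.235  0.2612 0.2623] across v [0.0968 0.1008 0.1129 0.1192 0.12  ]
  knob 140 [[0.0308, -0.1328, 0.2105], [0.0402, -0.1158, 0.237], [0.0503, -0.11, 0.2508]]
  arm 530 [[-0.0483, -0.0033, 0.1575], [-0.0405, 0.002, 0.2005], [0.0016, 0.0148, 0.2137], [0.0391, 0.0172, 0.2196], [0.0469, 0.0187, 0.2206]]
  brass 371 [[-0.0587, -0.0337, 0.0416], [-0.0297, 0.0025, 0.0512], [-0.0005, 0.0287, 0.0544]]
```

View pics/b1.png

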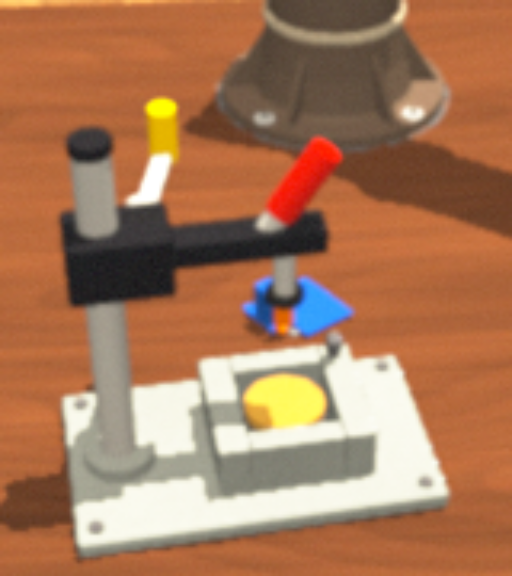

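The scene crop shows the bare brass mount in its pocket at (285,400), the foot at (285,298) and the red handle at (303,180). Estimated grip is stand (-48, 1, 259) mm, with the foot at about 154 mm. Next is the pre-grasp pose.

```bash
python3 - <<'E'
from h import *
Rm=leanR(35); g=S(T0,[-.0484,.001,.259])[0]; print(g)
print(rel(g+Rm[:,2]*(.005-.11),Rm))
E
```

```text
[ 0.57909001 -0.06689291  0.259     ]
('t cm', [-42.76, -2.25, 13.09], 'w deg', [-0.1, 5.2, 0.0])
```

```bash
python3 -m handwheel '[{"tx":-8,"ty":-0.5,"tz":-2,"wx":0,"wy":2,"wz":0,"claw":1},{"tx":-12,"ty":-0.8,"tz":0,"wx":0,"wy":5.2,"wz":0,"claw":1},{"tx":-16,"ty":-1,"tz":1,"wx":0,"wy":5.2,"wz":0,"claw":1},{"tx":-20,"ty":-1.2,"tz":2.5,"wx":0,"wy":5.2,"wz":0,"claw":1},{"tx":-24,"ty":-1.4,"tz":4,"wx":0,"wy":5.2,"wz":0,"claw":1},{"tx":-28,"ty":-1.6,"tz":6,"wx":0,"wy":5.2,"wz":0,"claw":1},{"tx":-32,"ty":-1.8,"tz":8,"wx":0,"wy":5.2,"wz":0,"claw":1},{"tx":-36,"ty":-2,"tz":10,"wx":0,"wy":5.2,"wz":0,"claw":1},{"tx":-40,"ty":-2.2,"tz":12,"wx":0,"wy":5.2,"wz":0,"claw":1},{"tx":-42.8,"ty":-2.3,"tz":13.1,"wx":0,"wy":5.2,"wz":0,"claw":1},{"tx":-42.8,"ty":-2.3,"tz":13.1,"wx":0,"wy":5.2,"wz":0,"claw":1},{"tx":-42.8,"ty":-2.3,"tz":13.1,"wx":0,"wy":5.2,"wz":0,"claw":1}]'
python3 - <<'E'
from h import *
show(); s=sensors.observe()
im,d=vision.get_image("wrist"); cv2.imwrite("pics/b2.png",im); c=cam("wrist",s)
P,uv=cloud(c,d); hsv=cv2.cvtColor(im,cv2.COLOR_BGR2HSV)[uv[:,1],uv[:,0]]
q=(P-T0[:3,3])@T0[:3,:3]
u=np.array([-np.sin(np.radians(35)),0,np.cos(np.radians(35))]); v=np.array([np.cos(np.radians(35)),0,np.sin(np.radians(35))])
r=((hsv[:,0]<6)|(hsv[:,0]>174))&(hsv[:,1]>150)&(abs(q[:,0])<.15)&(abs(q[:,1])<.05)&(q[:,2]>.18)&(q[:,2]<.32)
Q=q[r]; print(len(Q),np.round(np.quantile(Q,[.01,.5,.99],axis=0),4).tolist(),np.round(np.quantile(Q@u,[.01,.5,.99]),4),np.round(np.quantile(Q@v,[.01,.5,.99]),4))
Rm=leanR(35); g=S(T0,[-.0484,.001,.259])[0]
print(rel(g+Rm[:,2]*(.005),Rm))
E
```

```text
clock: 10.27
position: [0.5698, -0.0179, 0.3482]
ee_rot: [1.745, 1.967, -0.55]
force: [-0.4, -0.8, 0.3]
width: 1.003
{'clock': 10.2667, 'position': [0.5698, -0.0179, 0.3482], 'ee_rot': [1.745, 1.9669, -0.5496], 'force': [-0.4115, -0.8238, 0.3224], 'width': 1.0034, 'joints': [-0.8433, 0.3452, 0.58, 1.6695, 0.4318, 1.3108, -0.3021]}
625 [[-0.0696, -0.0139, 0.1984], [-0.0599, 0.0023, 0.2703], [0.0499, 0.013, 0.2829]] [0.1336 0.2598 0.2639] [0.0969 0.1013 0.1523]
('t cm', [0.56, 0.25, 10.79], 'w deg', [-0.3, -0.1, -0.4])
```

View pics/b2.png

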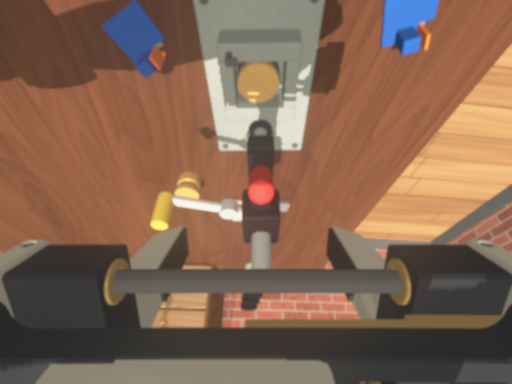

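The red handle end is at (261,187), centred between the jaws, and its axis agrees with the estimate. I advance along the stalk and grip.

```bash
python3 -m handwheel '[{"tx":0.5,"ty":0.2,"tz":2.5,"wx":0,"wy":0,"wz":0,"claw":1},{"tx":0.5,"ty":0.2,"tz":5,"wx":0,"wy":0,"wz":0,"claw":1},{"tx":0.5,"ty":0.2,"tz":7.5,"wx":0,"wy":0,"wz":0,"claw":0.8},{"tx":0.5,"ty":0.2,"tz":9.5,"wx":0,"wy":0,"wz":0,"claw":0.6},{"tx":0.5,"ty":0.2,"tz":10.8,"wx":0,"wy":0,"wz":0,"claw":0.5},{"tx":0.5,"ty":0.2,"tz":10.8,"wx":0,"wy":0,"wz":0,"claw":0.5},{"tx":0.5,"ty":0.2,"tz":10.8,"wx":0,"wy":0,"wz":0,"claw":0.5}]'
python3 - <<'E'
from h import *
show(); 
im,d=vision.get_image("wrist"); cv2.imwrite("pics/b3.png",im)
im,d=vision.get_image("scene"); cv2.imwrite("pics/b3s.png",cv2.resize(im[80:290,170:330],None,fx=2.8,fy=2.8))
Rm=leanR(35); g=S(T0,[-.0484,.001,.259])[0]
print(rel(g+Rm[:,2]*(.005),Rm))
E
```

```text
clock: 10.9
position: [0.5799, -0.0634, 0.2531]
ee_rot: [1.733, 1.981, -0.548]
force: [-0.2, -0.1, -0.1]
width: 0.684
{'clock': 10.9, 'position': [0.5799, -0.0634, 0.2531], 'ee_rot': [1.7328, 1.9809, -0.5479], 'force': [-0.2275, -0.0582, -0.0818], 'width': 0.6842, 'joints': [-0.7514, 0.4308, 0.5748, 1.8087, 0.4355, 1.0633, -0.3127]}
('t cm', [-0.62, -0.24, 0.35], 'w deg', [0.0, -0.1, 0.1])
```

View pics/b3.png

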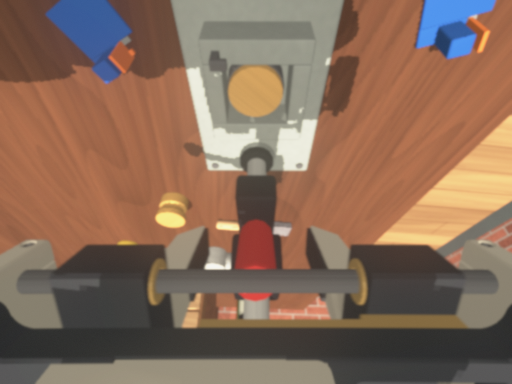

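View pics/b3s.png

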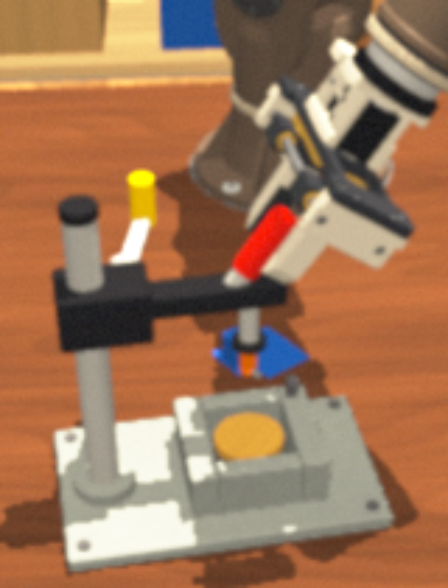

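The handle is centred at column 257 but sits 6 mm off along the tool's x. I correct that and close gently.

```bash
python3 -m handwheel '[{"tx":-0.3,"ty":0,"tz":0.2,"wx":0,"wy":0,"wz":0,"claw":0.5},{"tx":-0.6,"ty":0,"tz":0.3,"wx":0,"wy":0,"wz":0,"claw":0.5},{"tx":-0.6,"ty":0,"tz":0.3,"wx":0,"wy":0,"wz":0,"claw":0.3},{"tx":-0.6,"ty":0,"tz":0.3,"wx":0,"wy":0,"wz":0,"claw":0.1},{"tx":-0.6,"ty":0,"tz":0.3,"wx":0,"wy":0,"wz":0,"claw":0.1},{"tx":-0.6,"ty":0,"tz":0.3,"wx":0,"wy":0,"wz":0,"claw":0.1},{"tx":-0.6,"ty":0,"tz":0.3,"wx":0,"wy":0,"wz":0,"claw":0.1},{"tx":-0.6,"ty":0,"tz":0.3,"wx":0,"wy":0,"wz":0,"claw":0.1},{"tx":-0.6,"ty":0,"tz":0.3,"wx":0,"wy":0,"wz":0,"claw":0.1},{"tx":-0.6,"ty":0,"tz":0.3,"wx":0,"wy":0,"wz":0,"claw":0.1},{"tx":-0.6,"ty":0,"tz":0.3,"wx":0,"wy":0,"wz":0,"claw":0.1},{"tx":-0.6,"ty":0,"tz":0.3,"wx":0,"wy":0,"wz":0,"claw":0.1}]' 15
python3 - <<'E'
from h import *
show(); 
im,d=vision.get_image("wrist"); cv2.imwrite("pics/b4.png",im)
Rm=leanR(35); g=S(T0,[-.0484,.001,.259])[0]
print(rel(g+Rm[:,2]*(.005),Rm)); R0=R.from_rotvec(sensors.observe()["ee_rot"]).as_matrix()
print("down 9cm in tool", R0.T@[0,0,-9])
E
```

```text
clock: 12.0
position: [0.5795, -0.0702, 0.2544]
ee_rot: [1.735, 1.981, -0.549]
force: [-8.4, 1.8, 2.5]
width: 0.258
{'clock': 12.0, 'position': [0.5795, -0.0702, 0.2544], 'ee_rot': [1.7348, 1.9811, -0.5493], 'force': [-8.415, 1.7869, 2.5333], 'width': 0.2577, 'joints': [-0.7424, 0.4274, 0.5774, 1.8105, 0.437, 1.0603, -0.3032]}
('t cm', [0.0, 0.0, -0.07], 'w deg', [-0.3, -0.1, 0.1])
down 9cm in tool [5.1442674  0.03803641 7.38478613]
```

View pics/b4.png

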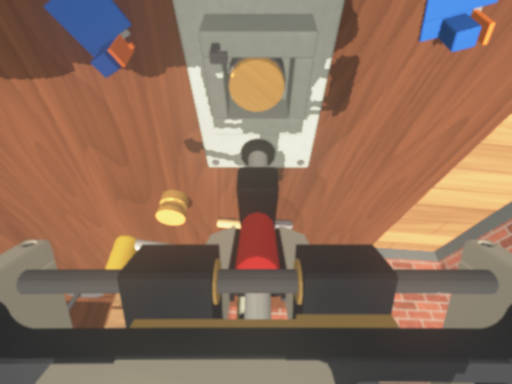

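Gripped at 23.7 mm. There is an 8 N side load, so I shift 1 mm in y to relieve it. Lowering 85 mm of the expected 102 mm first.

```bash
python3 -m handwheel '[{"tx":0.2,"ty":-0.1,"tz":0.3,"wx":0,"wy":0,"wz":0,"claw":0.1},{"tx":0.7,"ty":-0.1,"tz":1,"wx":0,"wy":0,"wz":0,"claw":0.1},{"tx":1.2,"ty":-0.1,"tz":1.7,"wx":0,"wy":0,"wz":0,"claw":0.1},{"tx":1.7,"ty":-0.1,"tz":2.45,"wx":0,"wy":0,"wz":0,"claw":0.1},{"tx":2.2,"ty":-0.1,"tz":3.15,"wx":0,"wy":0,"wz":0,"claw":0.1},{"tx":2.7,"ty":-0.1,"tz":3.9,"wx":0,"wy":0,"wz":0,"claw":0.1},{"tx":3.2,"ty":-0.1,"tz":4.6,"wx":0,"wy":0,"wz":0,"claw":0.1},{"tx":3.7,"ty":-0.1,"tz":5.3,"wx":0,"wy":0,"wz":0,"claw":0.1},{"tx":4.2,"ty":-0.1,"tz":6.0,"wx":0,"wy":0,"wz":0,"claw":0.1},{"tx":4.6,"ty":-0.1,"tz":6.6,"wx":0,"wy":0,"wz":0,"claw":0.1},{"tx":4.86,"ty":-0.1,"tz":6.97,"wx":0,"wy":0,"wz":0,"claw":0.1},{"tx":4.86,"ty":-0.1,"tz":6.97,"wx":0,"wy":0,"wz":0,"claw":0.1}]' 15
python3 - <<'E'
from h import *
show(); 
im,d=vision.get_image("wrist"); cv2.imwrite("pics/b5.png",im)
im,d=vision.get_image("scene"); cv2.imwrite("pics/b5s.png",cv2.resize(im[110:290,170:330],None,fx=3.3,fy=3.3)); c=cam("scene")
P,uv=cloud(c,d); hsv=cv2.cvtColor(im,cv2.COLOR_BGR2HSV)[uv[:,1],uv[:,0]]; q=(P-T0[:3,3])@T0[:3,:3]
k=(hsv[:,2]<90)&(abs(q[:,1])<.04)&(q[:,0]>-.03)&(q[:,0]<.05)&(q[:,2]>.03)
print(np.round(np.quantile(q[k],[.02,.1,.5,.9,.98],axis=0),4).tolist())
E
```

```text
clock: 13.05
position: [0.5795, -0.0701, 0.1689]
ee_rot: [1.733, 1.981, -0.547]
force: [-2.7, -0.9, -3.6]
width: 0.258
{'clock': 13.05, 'position': [0.5795, -0.0701, 0.1689], 'ee_rot': [1.7329, 1.9812, -0.5474], 'force': [-2.7247, -0.8654, -3.6339], 'width': 0.2583, 'joints': [-0.7209, 0.5396, 0.5605, 1.8971, 0.4322, 0.8821, -0.3803]}
[[-0.0285, -0.0044, 0.0727], [-0.0211, -0.0002, 0.1161], [0.0117, 0.0144, 0.1295], [0.0419, 0.0174, 0.1339], [0.0471, 0.019, 0.1354]]
```

View pics/b5s.png

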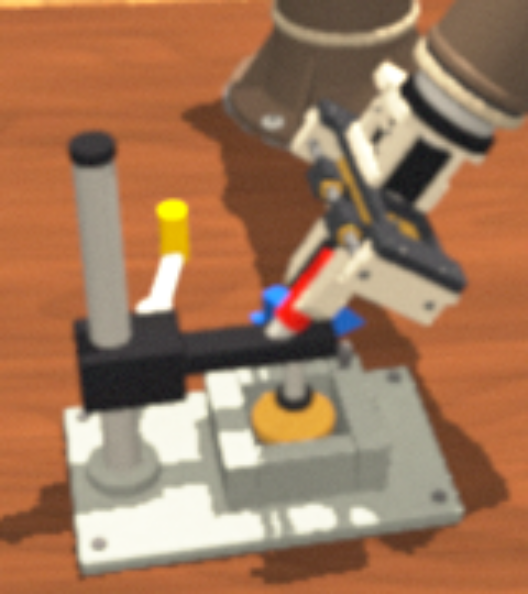

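The foot is about 16 mm above the brass. Lowering 12 mm more, then in 1 mm steps with a force check.

```bash
python3 -m handwheel '[{"tx":0.17,"ty":0,"tz":0.25,"wx":0,"wy":0,"wz":0,"claw":0.1},{"tx":0.34,"ty":0,"tz":0.49,"wx":0,"wy":0,"wz":0,"claw":0.1},{"tx":0.5,"ty":0,"tz":0.7,"wx":0,"wy":0,"wz":0,"claw":0.1},{"tx":0.6,"ty":0,"tz":0.86,"wx":0,"wy":0,"wz":0,"claw":0.1},{"tx":0.69,"ty":0,"tz":0.98,"wx":0,"wy":0,"wz":0,"claw":0.1},{"tx":0.69,"ty":0,"tz":0.98,"wx":0,"wy":0,"wz":0,"claw":0.1}]' 15
python3 -m handwheel '[{"tx":0.057,"ty":0,"tz":0.082,"wx":0,"wy":0,"wz":0,"claw":0.1},{"tx":0.057,"ty":0,"tz":0.082,"wx":0,"wy":0,"wz":0,"claw":0.1}]' 15
python3 -m handwheel '[{"tx":0.057,"ty":0,"tz":0.082,"wx":0,"wy":0,"wz":0,"claw":0.1},{"tx":0.057,"ty":0,"tz":0.082,"wx":0,"wy":0,"wz":0,"claw":0.1}]' 15
```

```text
clock: 13.65
position: [0.5796, -0.0701, 0.158]
ee_rot: [1.734, 1.98, -0.547]
force: [-5.3, 0.4, -0.4]
width: 0.261
clock: 13.82
position: [0.5795, -0.0701, 0.1571]
ee_rot: [1.734, 1.98, -0.547]
force: [-6.6, 1.1, 0.6]
width: 0.259
clock: 13.98
position: [0.5796, -0.0702, 0.1562]
ee_rot: [1.734, 1.98, -0.547]
force: [-6.3, 0.9, 1.0]
width: 0.255
```

```bash
python3 -m handwheel '[{"tx":0.057,"ty":-0.05,"tz":0.082,"wx":0,"wy":0,"wz":0,"claw":0.1},{"tx":0.057,"ty":-0.05,"tz":0.082,"wx":0,"wy":0,"wz":0,"claw":0.1}]' 15
python3 -m handwheel '[{"tx":0.057,"ty":0,"tz":0.082,"wx":0,"wy":0,"wz":0,"claw":0.1},{"tx":0.057,"ty":0,"tz":0.082,"wx":0,"wy":0,"wz":0,"claw":0.1}]' 15
python3 - <<'E'
from h import *
show()
im,d=vision.get_image("scene"); cv2.imwrite("pics/b6s.png",cv2.resize(im[190:270,210:310],None,fx=7,fy=7,interpolation=cv2.INTER_CUBIC)); c=cam("scene")
P,uv=cloud(c,d); hsv=cv2.cvtColor(im,cv2.COLOR_BGR2HSV)[uv[:,1],uv[:,0]]; q=(P-T0[:3,3])@T0[:3,:3]
k=(hsv[:,2]<90)&(abs(q[:,1])<.04)&(q[:,0]>-.03)&(q[:,0]<.05)&(q[:,2]>.03)
print(np.round(np.quantile(q[k],[.02,.1,.5,.9,.98],axis=0),4).tolist())
E
```

```text
clock: 14.15
position: [0.5796, -0.0701, 0.1554]
ee_rot: [1.733, 1.98, -0.545]
force: [-5.2, 1.5, 1.2]
width: 0.26
clock: 14.32
position: [0.5796, -0.0702, 0.1545]
ee_rot: [1.733, 1.98, -0.546]
force: [-6.4, 1.6, 4.5]
width: 0.256
{'clock': 14.3167, 'position': [0.5796, -0.0702, 0.1545], 'ee_rot': [1.7333, 1.98, -0.5455], 'force': [-6.3503, 1.5597, 4.4792], 'width': 0.2561, 'joints': [-0.7178, 0.5606, 0.558, 1.9094, 0.432, 0.8513, -0.3949]}
[[-0.028, -0.0066, 0.0577], [-0.021, -0.0005, 0.1006], [0.0101, 0.0147, 0.1147], [0.0411, 0.0177, 0.1192], [0.0474, 0.0188, 0.1205]]
```

View pics/b6s.png

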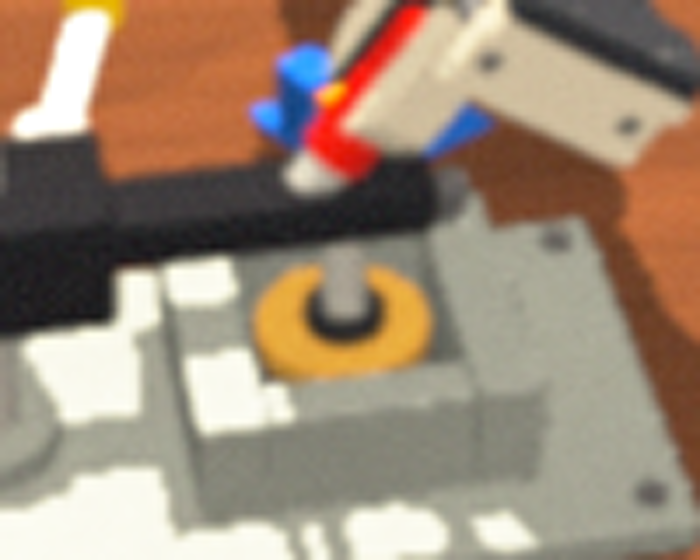

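```bash
for i in 1; do python3 -m handwheel '[{"tx":0.057,"ty":0,"tz":0.082,"wx":0,"wy":0,"wz":0,"claw":0.1},{"tx":0.057,"ty":0,"tz":0.082,"wx":0,"wy":0,"wz":0,"claw":0.1},{"tx":0.057,"ty":0,"tz":0.082,"wx":0,"wy":0,"wz":0,"claw":0.1}]' 15; done
```

```text
clock: 14.62
position: [0.5796, -0.0702, 0.1543]
ee_rot: [1.733, 1.979, -0.546]
force: [-10.5, 5.1, 13.8]
width: 0.255
```

Contact: z stalled at 0.1543 while the force rose to about 14 N, in line with the expected drop of about 100 mm. Hold briefly, open, back off along the stalk.

```bash
python3 -m handwheel '[{"tx":0,"ty":-0.05,"tz":0,"wx":0,"wy":0,"wz":0,"claw":0.1},{"tx":0,"ty":-0.05,"tz":0,"wx":0,"wy":0,"wz":0,"claw":0.3},{"tx":0,"ty":-0.05,"tz":0,"wx":0,"wy":0,"wz":0,"claw":0.5},{"tx":0,"ty":-0.05,"tz":0,"wx":0,"wy":0,"wz":0,"claw":0.6},{"tx":0,"ty":-0.05,"tz":0,"wx":0,"wy":0,"wz":0,"claw":0.6},{"tx":0,"ty":-0.05,"tz":0,"wx":0,"wy":0,"wz":0,"claw":0.6},{"tx":0,"ty":-0.05,"tz":-2,"wx":0,"wy":0,"wz":0,"claw":0.6},{"tx":0,"ty":0,"tz":-5,"wx":0,"wy":0,"wz":0,"claw":0.6},{"tx":0,"ty":0,"tz":-8,"wx":0,"wy":0,"wz":0,"claw":0.6},{"tx":0,"ty":0,"tz":-11,"wx":0,"wy":0,"wz":0,"claw":0.6},{"tx":0,"ty":0,"tz":-14,"wx":0,"wy":0,"wz":0,"claw":0.6},{"tx":0,"ty":0,"tz":-16,"wx":0,"wy":0,"wz":0,"claw":0.6}]'
python3 - <<'E'
from h import *
show()
u=np.array([-np.sin(np.radians(35)),0,np.cos(np.radians(35))])
for n in("top","scene"):
    im,d=vision.get_image(n); c=cam(n); P,uv=cloud(c,d); hsv=cv2.cvtColor(im,cv2.COLOR_BGR2HSV)[uv[:,1],uv[:,0]]
    cv2.imwrite(f"pics/c1{n}.png",cv2.resize(im[150:270,200:330] if n=="top" else im[120:290,170:330],None,fx=3.5 if n=="scene" else 4.5,fy=3.5 if n=="scene" else 4.5,interpolation=cv2.INTER_CUBIC))
    q=(P-T0[:3,3])@T0[:3,:3]
    box=(abs(q[:,0])<.15)&(abs(q[:,1])<.14)
    k=(hsv[:,2]<90)&box&(abs(q[:,1])<.04)&(q[:,0]>-.03)&(q[:,0]<.05)&(q[:,2]>.03)
    print(n,"arm",np.round(np.quantile(q[k],[.02,.1,.5,.9,.98],axis=0),4).tolist())
    y=(hsv[:,0]>20)&(hsv[:,0]<35)&(hsv[:,1]>140)&box&(q[:,2]>.09)
    print("  knob",y.sum(),np.round(np.quantile(q[y],[0.01,.5,.99],axis=0),4).tolist())
    r=((hsv[:,0]<6)|(hsv[:,0]>174))&(hsv[:,1]>150)&box&(q[:,2]>.1)
    Q=q[r]; print("  red",len(Q),np.round(np.quantile(Q,[.01,.5,.99],axis=0),4).tolist(),np.round(np.quantile(Q@u,[.01,.5,.99]),4))
    w=(hsv[:,1]<40)&(hsv[:,2]>200)&box&(q[:,2]>.09)&(q[:,1]<-.03)
    if w.sum(): print("  bar",w.sum(),np.round(np.quantile(q[w],[0.01,.5,.99],axis=0),4).tolist())
E
```

```text
clock: 15.62
position: [0.5685, 0.0225, 0.2864]
ee_rot: [1.732, 1.981, -0.541]
force: [0.8, -0.4, -0.3]
width: 0.6
{'clock': 15.6167, 'position': [0.5685, 0.0225, 0.2864], 'ee_rot': [1.7317, 1.9811, -0.5409], 'force': [0.8303, -0.3671, -0.336], 'width': 0.5998, 'joints': [-0.8795, 0.415, 0.5565, 1.7311, 0.4037, 1.218, -0.3861]}
top arm [[-0.0262, -0.0136, 0.0934], [-0.0117, -0.0128, 0.1132], [0.017, -0.003, 0.1202], [0.0433, 0.0105, 0.1232], [0.0489, 0.013, 0.1249]]
  knob 11 [[0.0305, -0.1349, 0.1434], [0.0356, -0.1262, 0.1503], [0.0498, -0.1185, 0.1547]]
  red 139 [[-0.0649, -0.0108, 0.1373], [-0.0433, -0.0016, 0.1676], [-0.0203, 0.0114, 0.1836]] [0.1245 0.1623 0.1828]
  bar 183 [[0.0076, -0.1096, 0.1089], [0.0574, -0.0618, 0.1165], [0.0836, -0.0314, 0.1661]]
scene arm [[-0.0283, -0.0057, 0.0571], [-0.0212, -0.0002, 0.101], [0.0101, 0.0149, 0.1148], [0.041, 0.0174, 0.1193], [0.0474, 0.0187, 0.1202]]
  knob 122 [[0.0309, -0.1331, 0.1108], [0.0406, -0.1165, 0.1369], [0.0501, -0.111, 0.1506]]
  red 248 [[-0.0676, -0.0046, 0.1184], [-0.0426, 0.0101, 0.1582], [-0.0198, 0.0165, 0.1799]] [0.1185 0.1537 0.18  ]
  bar 99 [[0.0393, -0.1119, 0.1085], [0.0537, -0.0743, 0.113], [0.0738, -0.0412, 0.1193]]
```

View pics/c1top.png

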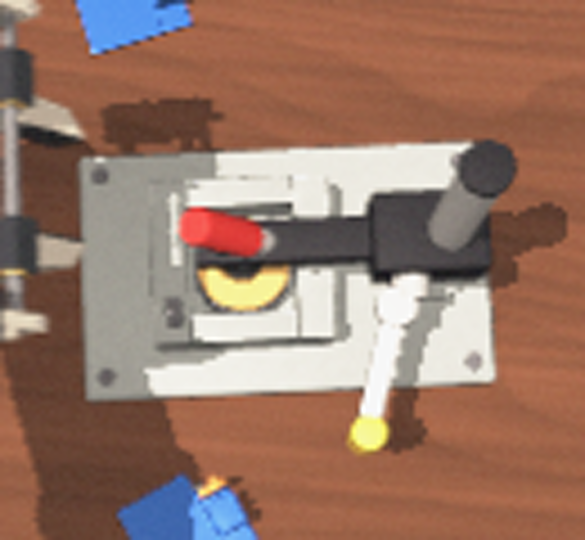

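View pics/c1scene.png

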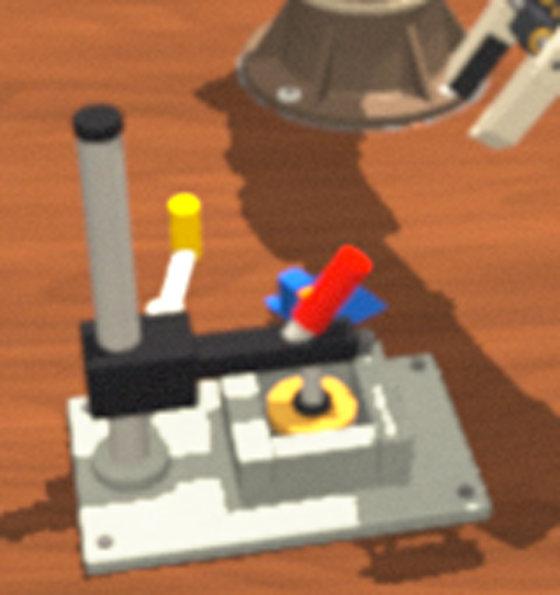

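The stop stayed down: arm top at about 0.1195 m puts the foot at about 0.0525 m, and it rests on the brass at scene crop (312,400). Now the lever. I'll locate its pivot (hub at top crop (398,300)) and knob (369,433), then push the knob with closed fingers along its arc, which puts almost no vertical load on the stop.

```bash
python3 - <<'E'
from h import *
c=cam("top")
st=lambda P:(P-T0[:3,3])@T0[:3,:3]
k=st(onplane(c,[[200+369/4.5-.4,150+433/4.5-.4]],.152))[0]
for z in(.115,.13): print("hub",z,st(onplane(c,[[200+398/4.5-.4,150+300/4.5-.4]],z)))
for dx,dy in((0,0),(12,-110),(24,-130)): pass
print("knob",k)
im,d=vision.get_image("top"); P,uv=cloud(c,d); q=st(P); hsv=cv2.cvtColor(im,cv2.COLOR_BGR2HSV)[uv[:,1],uv[:,0]]
w=(hsv[:,1]<60)&(hsv[:,2]>170)&(q[:,2]>.1)&(q[:,1]<-.02)&(q[:,0]>0)&(q[:,0]<.1)
for y0 in np.arange(-.115,-.02,.01):
    m=w&(abs(q[:,1]-y0)<.005); print(round(y0,3),m.sum(),np.round(np.median(q[m],0),4) if m.sum() else "", np.round([q[m,0].min(),q[m,0].max()],4) if m.sum() else "")
E
```

```text
hub 0.115 [[ 0.06665738 -0.04020023  0.115     ]]
hub 0.13 [[ 0.06510037 -0.04252739  0.13      ]]
knob [ 0.04026876 -0.12621934  0.152     ]
-0.115 4 [ 0.0449 -0.1141  0.1319] [0.0395 0.0508]
-0.105 20 [ 0.0458 -0.1054  0.1146] [0.0398 0.0544]
-0.095 19 [ 0.0491 -0.0954  0.1142] [0.0433 0.0575]
-0.085 17 [ 0.0523 -0.0847  0.1145] [0.0439 0.0582]
-0.075 20 [ 0.056  -0.0756  0.1132] [0.0476 0.062 ]
-0.065 16 [ 0.0578 -0.0647  0.1137] [0.0507 0.0655]
-0.055 26 [ 0.0623 -0.0544  0.1179] [0.0541 0.0739]
-0.045 36 [ 0.0643 -0.0452  0.1195] [0.0521 0.0771]
-0.035 32 [ 0.0708 -0.0351  0.1191] [0.055  0.0837]
-0.025 14 [ 0.0753 -0.0281  0.1186] [0.0643 0.0842]
```

Pivot at stand (65, -43) mm and knob at (40, -125) mm give a lever angle of about 0.30 rad. Tool straight down with its x along the push direction works. Moving to a point beside and above the knob.

```bash
cat >> h.py <<'E'
def downR(ang): # tool down, tool y at stand angle ang
    a=np.radians(ang); y=T0[:3,:3]@[np.cos(a),np.sin(a),0]; z=np.array([0,0,-1.]); return np.c_[np.cross(y,z),y,z]
PV=np.array([.0654,-.0433])
def knob(a): return PV+.085*np.array([-np.sin(a),-np.cos(a)])
def post(a,gap): return knob(a)-np.array([-.7071,.7071])*(.0205+gap)
E
python3 - <<'E'
from h import *
Rm=downR(45); p=post(.30,.020); print(p)
print(rel(S(T0,[*p,.30])[0],Rm))
b=post(.30,.020)
for a in(.3,.4,.5,.6,.7,.8,.9,1.0,1.1,1.15,1.2):
    d=post(a,0)-b; print(a,"tx",round(100*d@[-.7071,.7071],2),"ty",round(100*d@[.7071,.7071],2))
E
```

```text
[ 0.06891833 -0.15314115]
('t cm', [-17.81, -15.61, 10.51], 'w deg', [13.8, 32.9, 43.7])
0.3 tx 2.0 ty 0.0
0.4 tx 2.77 ty -0.36
0.5 tx 3.57 ty -0.64
0.6 tx 4.4 ty -0.84
0.7 tx 5.24 ty -0.95
0.8 tx 6.09 ty -0.98
0.9 tx 6.94 ty -0.93
1.0 tx 7.78 ty -0.79
1.1 tx 8.6 ty -0.56
1.15 tx 9.0 ty -0.42
1.2 tx 9.39 ty -0.26
```

```bash
python3 -m handwheel '[{"tx":-2,"ty":-3,"tz":0,"wx":1.7,"wy":4.1,"wz":5.5,"claw":0.3},{"tx":-5,"ty":-6,"tz":2,"wx":3.4,"wy":8.2,"wz":11,"claw":0},{"tx":-8,"ty":-9,"tz":4,"wx":5,"wy":12.3,"wz":16.4,"claw":0},{"tx":-11,"ty":-11.5,"tz":6,"wx":6.9,"wy":16.4,"wz":21.8,"claw":0},{"tx":-14,"ty":-13.5,"tz":8,"wx":8.6,"wy":20.5,"wz":27.3,"claw":0},{"tx":-16.5,"ty":-15,"tz":9.5,"wx":10.3,"wy":24.6,"wz":32.7,"claw":0},{"tx":-17.8,"ty":-15.6,"tz":10.5,"wx":12,"wy":28.7,"wz":38.2,"claw":0},{"tx":-17.8,"ty":-15.6,"tz":10.5,"wx":13.8,"wy":32.9,"wz":43.7,"claw":0},{"tx":-17.8,"ty":-15.6,"tz":10.5,"wx":13.8,"wy":32.9,"wz":43.7,"claw":0},{"tx":-17.8,"ty":-15.6,"tz":10.5,"wx":13.8,"wy":32.9,"wz":43.7,"claw":0},{"tx":-17.8,"ty":-15.6,"tz":10.5,"wx":13.8,"wy":32.9,"wz":43.7,"claw":0}]' 10
python3 - <<'E'
from h import *
show(); s=sensors.observe()
im,d=vision.get_image("wrist"); cv2.imwrite("pics/d1.png",im); c=cam("wrist",s)
im2,d2=vision.get_image("scene"); cv2.imwrite("pics/d1s.png",cv2.resize(im2[60:290,150:330],None,fx=2.5,fy=2.5))
P,uv=cloud(c,d); hsv=cv2.cvtColor(im,cv2.COLOR_BGR2HSV)[uv[:,1],uv[:,0]]; q=(P-T0[:3,3])@T0[:3,:3]
y=(hsv[:,0]>20)&(hsv[:,0]<35)&(hsv[:,1]>140)&(q[:,2]>.1)&(q[:,2]<.17)&(abs(q[:,1]+.12)<.05)&(abs(q[:,0]-.04)<.06)
print(y.sum(),np.round(np.quantile(q[y],[.01,.5,.99],axis=0),4).tolist())
Rm=downR(45); p=post(.30,.020); print(rel(S(T0,[*p,.135])[0],Rm))
E
```

```text
clock: 16.68
position: [0.4404, -0.2037, 0.299]
ee_rot: [2.815, 1.393, -0.009]
force: [0.5, 0.5, -0.5]
width: 0.005
{'clock': 16.6833, 'position': [0.4404, -0.2037, 0.299], 'ee_rot': [2.8149, 1.3926, -0.0089], 'force': [0.4958, 0.5172, -0.4577], 'width': 0.0053, 'joints': [-0.3589, 0.1743, 0.8083, 1.8567, -0.1311, 1.1697, -0.1584]}
49 [[0.0299, -0.1349, 0.1211], [0.0366, -0.1222, 0.1473], [0.0505, -0.1158, 0.1512]]
('t cm', [0.06, 0.14, 16.42], 'w deg', [-0.1, 0.3, 0.2])
```

View pics/d1.png

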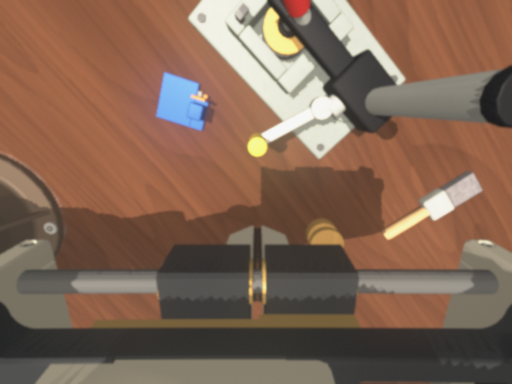

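View pics/d1s.png

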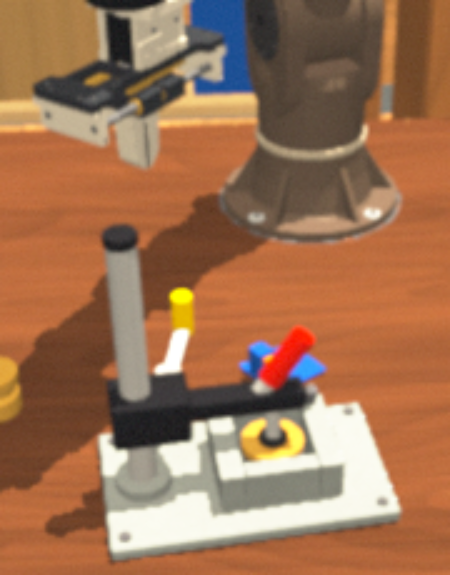

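The knob at (258,146) lies straight ahead in the push direction and agrees with the estimate. Descending to TCP z 0.135.

```bash
python3 -m handwheel '[{"tx":0,"ty":0.1,"tz":3,"wx":0,"wy":0,"wz":0,"claw":0},{"tx":0,"ty":0.1,"tz":6,"wx":0,"wy":0,"wz":0,"claw":0},{"tx":0,"ty":0.1,"tz":9,"wx":0,"wy":0,"wz":0,"claw":0},{"tx":0,"ty":0.1,"tz":12,"wx":0,"wy":0,"wz":0,"claw":0},{"tx":0,"ty":0.1,"tz":14.5,"wx":0,"wy":0,"wz":0,"claw":0},{"tx":0,"ty":0.1,"tz":16,"wx":0,"wy":0,"wz":0,"claw":0},{"tx":0,"ty":0.1,"tz":16.4,"wx":0,"wy":0,"wz":0,"claw":0},{"tx":0,"ty":0.1,"tz":16.4,"wx":0,"wy":0,"wz":0,"claw":0},{"tx":0,"ty":0.1,"tz":16.4,"wx":0,"wy":0,"wz":0,"claw":0}]'
python3 - <<'E'
from h import *
show(); s=sensors.observe()
im,d=vision.get_image("wrist"); cv2.imwrite("pics/d2.png",im)
im2,d2=vision.get_image("scene"); cv2.imwrite("pics/d2s.png",cv2.resize(im2[110:290,150:330],None,fx=3,fy=3))
Rm=downR(45); p=post(.30,.020); print(rel(S(T0,[*p,.135])[0],Rm))
E
```

```text
clock: 17.53
position: [0.4417, -0.2047, 0.1365]
ee_rot: [2.815, 1.391, -0.004]
force: [-0.2, -0.2, -0.2]
width: 0.008
{'clock': 17.5333, 'position': [0.4417, -0.2047, 0.1365], 'ee_rot': [2.8155, 1.3913, -0.0044], 'force': [-0.1691, -0.2271, -0.2203], 'width': 0.008, 'joints': [-0.2168, 0.3945, 0.711, 2.0691, -0.3532, 0.7996, 0.0538]}
('t cm', [0.11, -0.12, 0.2], 'w deg', [0.1, 0.1, -0.1])
```

View pics/d2.png

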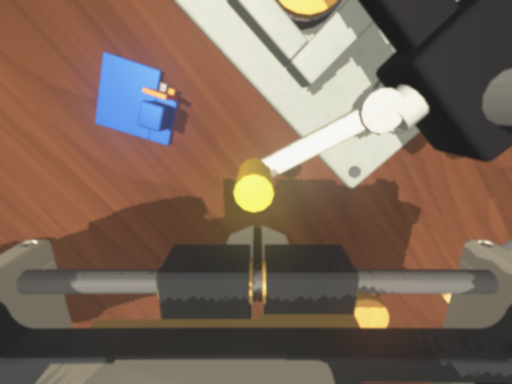

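View pics/d2s.png

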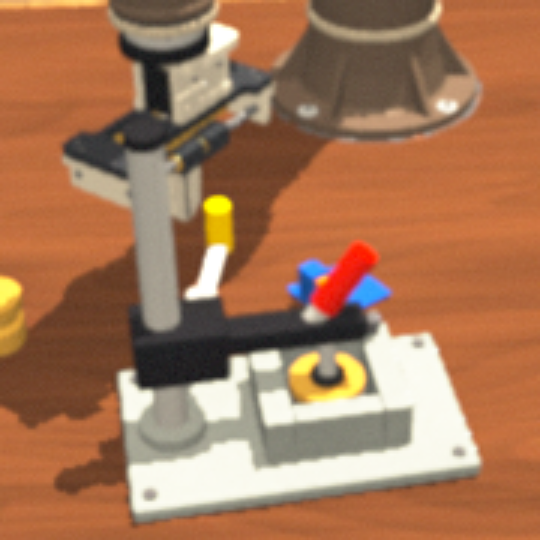

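The fingers are beside the knob, which is at (254,185). I push the first half along the arc, then check that the stop hasn't moved.

```bash
python3 -m handwheel '[{"tx":1,"ty":-0.1,"tz":0,"wx":0,"wy":0,"wz":0,"claw":0},{"tx":1.6,"ty":-0.1,"tz":0,"wx":0,"wy":0,"wz":0,"claw":0},{"tx":2.1,"ty":-0.1,"tz":0,"wx":0,"wy":0,"wz":0,"claw":0},{"tx":2.5,"ty":-0.3,"tz":0,"wx":0,"wy":0,"wz":0,"claw":0},{"tx":2.9,"ty":-0.45,"tz":0,"wx":0,"wy":0,"wz":0,"claw":0},{"tx":3.3,"ty":-0.6,"tz":0,"wx":0,"wy":0,"wz":0,"claw":0},{"tx":3.7,"ty":-0.75,"tz":0,"wx":0,"wy":0,"wz":0,"claw":0},{"tx":3.7,"ty":-0.75,"tz":0,"wx":0,"wy":0,"wz":0,"claw":0}]'
python3 - <<'E'
from h import *
show(); s=sensors.observe()
im,d=vision.get_image("wrist"); cv2.imwrite("pics/d3.png",im)
im2,d2=vision.get_image("scene"); cv2.imwrite("pics/d3s.png",cv2.resize(im2[110:290,150:330],None,fx=3,fy=3))
c=cam("scene");P,uv=cloud(c,d2); hsv=cv2.cvtColor(im2,cv2.COLOR_BGR2HSV)[uv[:,1],uv[:,0]]; q=(P-T0[:3,3])@T0[:3,:3]
k=(hsv[:,2]<90)&(abs(q[:,1])<.04)&(q[:,0]>-.03)&(q[:,0]<.05)&(q[:,2]>.03)
print("arm",np.round(np.quantile(q[k],[.02,.1,.5,.9,.98],axis=0),4)[:,2])
E
```

```text
clock: 18.3
position: [0.4577, -0.1702, 0.1357]
ee_rot: [-2.817, -1.39, 0.005]
force: [-1.6, -0.3, -0.4]
width: 0.008
{'clock': 18.3, 'position': [0.4577, -0.1702, 0.1357], 'ee_rot': [-2.8171, -1.3901, 0.0048], 'force': [-1.5705, -0.285, -0.4474], 'width': 0.0076, 'joints': [-0.2903, 0.3986, 0.7081, 2.0655, -0.3561, 0.8011, -0.0224]}
arm [0.0586 0.101  0.1146 0.1193 0.1204]
```

View pics/d3.png

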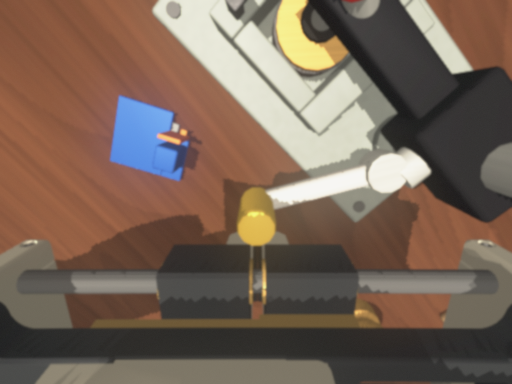

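Pushing works with about 1.6 N of contact force and the stop unmoved. Continuing to the end.

```bash
python3 -m handwheel '[{"tx":0.4,"ty":-0.1,"tz":0,"wx":0,"wy":0,"wz":0,"claw":0},{"tx":0.83,"ty":-0.2,"tz":0,"wx":0,"wy":0,"wz":0,"claw":0},{"tx":1.25,"ty":-0.27,"tz":0,"wx":0,"wy":0,"wz":0,"claw":0},{"tx":1.67,"ty":-0.31,"tz":0,"wx":0,"wy":0,"wz":0,"claw":0},{"tx":2.1,"ty":-0.33,"tz":0,"wx":0,"wy":0,"wz":0,"claw":0},{"tx":2.52,"ty":-0.34,"tz":0,"wx":0,"wy":0,"wz":0,"claw":0},{"tx":2.95,"ty":-0.32,"tz":0,"wx":0,"wy":0,"wz":0,"claw":0},{"tx":3.37,"ty":-0.29,"tz":0,"wx":0,"wy":0,"wz":0,"claw":0},{"tx":3.8,"ty":-0.2,"tz":0,"wx":0,"wy":0,"wz":0,"claw":0},{"tx":4.2,"ty":-0.15,"tz":0,"wx":0,"wy":0,"wz":0,"claw":0},{"tx":4.6,"ty":0,"tz":0,"wx":0,"wy":0,"wz":0,"claw":0},{"tx":4.6,"ty":0,"tz":0,"wx":0,"wy":0,"wz":0,"claw":0}]'
python3 -m handwheel '[{"tx":0.2,"ty":0.05,"tz":0,"wx":0,"wy":0,"wz":0,"claw":0},{"tx":0.4,"ty":0.1,"tz":0,"wx":0,"wy":0,"wz":0,"claw":0},{"tx":0.6,"ty":0.2,"tz":0,"wx":0,"wy":0,"wz":0,"claw":0},{"tx":0.8,"ty":0.25,"tz":0,"wx":0,"wy":0,"wz":0,"claw":0},{"tx":0.8,"ty":0.25,"tz":0,"wx":0,"wy":0,"wz":0,"claw":0}]'
python3 - <<'E'
from h import *
show(); s=sensors.observe()
im,d=vision.get_image("wrist"); cv2.imwrite("pics/d4.png",im)
im2,d2=vision.get_image("scene"); cv2.imwrite("pics/d4s.png",cv2.resize(im2[110:290,150:330],None,fx=3,fy=3))
q=((np.array(s["position"])-T0[:3,3])@T0[:3,:3]); print("post",q, "post@1.1,1.2",post(1.1,0),post(1.2,0))
c=cam("scene");P,uv=cloud(c,d2); hsv=cv2.cvtColor(im2,cv2.COLOR_BGR2HSV)[uv[:,1],uv[:,0]]; q=(P-T0[:3,3])@T0[:3,:3]
k=(hsv[:,2]<90)&(abs(q[:,1])<.04)&(q[:,0]>-.03)&(q[:,0]<.05)&(q[:,2]>.03)
print("arm",np.round(np.quantile(q[k],[.02,.1,.5,.9,.98],axis=0),4)[:,2])
y=(hsv[:,0]>20)&(hsv[:,0]<35)&(hsv[:,1]>140)&(q[:,2]>.1)&(q[:,2]<.17)&(q[:,1]<-.03)&(abs(q[:,0])<.06)
print("knob",y.sum(),np.round(np.quantile(q[y],[.01,.5,.99],axis=0),4).tolist() if y.sum() else "")
E
```

```text
clock: 19.4
position: [0.4869, -0.1343, 0.1358]
ee_rot: [2.816, 1.39, -0.003]
force: [0.6, 0.4, 0.6]
width: 0.004
clock: 19.82
position: [0.493, -0.1298, 0.1358]
ee_rot: [2.817, 1.389, -0.004]
force: [-0.3, -0.8, 0.5]
width: 0.005
{'clock': 19.8167, 'position': [0.493, -0.1298, 0.1358], 'ee_rot': [2.817, 1.3888, -0.0038], 'force': [-0.3411, -0.7508, 0.4538], 'width': 0.0045, 'joints': [-0.3658, 0.4311, 0.6974, 2.0161, -0.3714, 0.8231, -0.1106]}
post [ 0.00261151 -0.09261361  0.13575688] post@1.1,1.2 [ 0.00414292 -0.09635122] [ 0.00067223 -0.08859596]
arm [0.06   0.1041 0.1208 0.4878 0.5056]
knob 144 [[-0.0225, -0.0848, 0.1077], [-0.0118, -0.0687, 0.1346], [-0.0026, -0.0635, 0.151]]
```

View pics/d4.png

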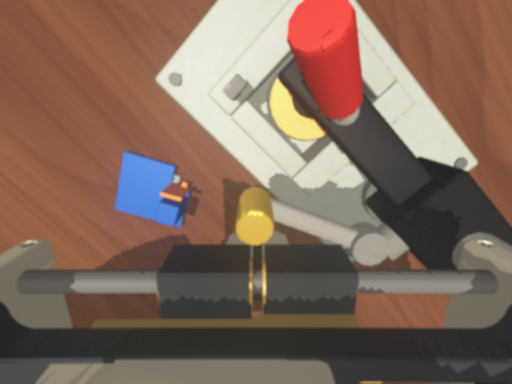

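View pics/d4s.png

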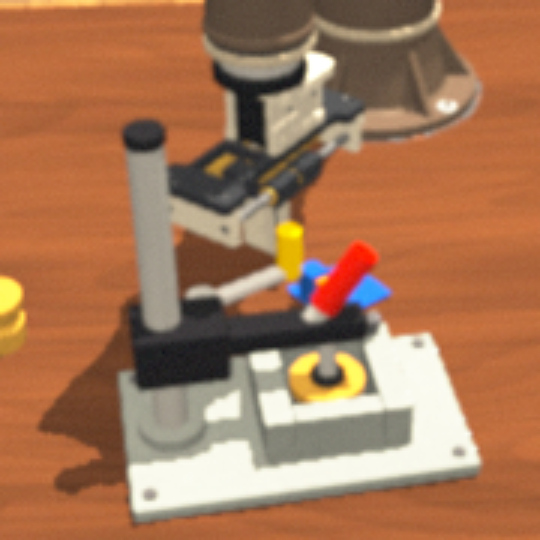

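The lever is at about 1.15 rad. I press on a few mm until the end stop answers.

```bash
python3 -m handwheel '[{"tx":0.2,"ty":0.08,"tz":0,"wx":0,"wy":0,"wz":0,"claw":0},{"tx":0.4,"ty":0.15,"tz":0,"wx":0,"wy":0,"wz":0,"claw":0},{"tx":0.4,"ty":0.15,"tz":0,"wx":0,"wy":0,"wz":0,"claw":0}]'
python3 -m handwheel '[{"tx":0.1,"ty":0.04,"tz":0,"wx":0,"wy":0,"wz":0,"claw":0},{"tx":0.1,"ty":0.04,"tz":0,"wx":0,"wy":0,"wz":0,"claw":0}]'
```

```text
clock: 20.17
position: [0.4961, -0.1279, 0.1357]
ee_rot: [2.817, 1.388, -0.005]
force: [-1.3, -0.5, 0.8]
width: 0.008
clock: 20.33
position: [0.4963, -0.1277, 0.1356]
ee_rot: [2.818, 1.388, -0.007]
force: [-4.8, -3.0, 2.8]
width: 0.005
```

The end stop is reached (force up to about 6 N, position stalled). Back away sideways, then up.

```bash
python3 -m handwheel '[{"tx":-1,"ty":0,"tz":0,"wx":0,"wy":0,"wz":0,"claw":0},{"tx":-3,"ty":0,"tz":0,"wx":0,"wy":0,"wz":0,"claw":0},{"tx":-5,"ty":0,"tz":0,"wx":0,"wy":0,"wz":0,"claw":0},{"tx":-5.5,"ty":0,"tz":-3,"wx":0,"wy":0,"wz":0,"claw":0},{"tx":-6,"ty":0,"tz":-7,"wx":0,"wy":0,"wz":0,"claw":0},{"tx":-7,"ty":0,"tz":-11,"wx":0,"wy":0,"wz":0,"claw":0},{"tx":-8,"ty":0,"tz":-15,"wx":0,"wy":0,"wz":0,"claw":0},{"tx":-10,"ty":0,"tz":-18,"wx":0,"wy":0,"wz":0,"claw":0},{"tx":-12,"ty":0,"tz":-18,"wx":0,"wy":0,"wz":0,"claw":0},{"tx":-12,"ty":0,"tz":-18,"wx":0,"wy":0,"wz":0,"claw":0}]'
python3 - <<'E'
from h import *
show()
for n in("top","scene"):
    im,d=vision.get_image(n); c=cam(n); P,uv=cloud(c,d); hsv=cv2.cvtColor(im,cv2.COLOR_BGR2HSV)[uv[:,1],uv[:,0]]
    cv2.imwrite(f"pics/e1{n}.png",im); q=(P-T0[:3,3])@T0[:3,:3]
    box=(abs(q[:,0])<.15)&(abs(q[:,1])<.14)
    k=(hsv[:,2]<90)&box&(abs(q[:,1])<.04)&(q[:,0]>-.03)&(q[:,0]<.05)&(q[:,2]>.03)&(q[:,2]<.2)
    print(n,"arm z",np.round(np.quantile(q[k],[.02,.1,.5,.9,.98],axis=0),4)[:,2])
    y=(hsv[:,0]>20)&(hsv[:,0]<35)&(hsv[:,1]>140)&box&(q[:,2]>.09)&(q[:,2]<.17)
    Q=np.quantile(q[y],[.01,.5,.99],axis=0); print("  knob",y.sum(),np.round(Q,4).tolist())
    for nm in("panel","jar","spare","brush"):
        for r in nets.cut_out(nm,n)[:3]:
            p=cloud(c,d,r["region"])[0]; print("  ",nm,round(r["score"],2),np.round(r["uv"]),np.round(np.median(p,0),3))
E
```

```text
clock: 21.17
position: [0.4229, -0.2262, 0.3183]
ee_rot: [2.818, 1.381, 0.002]
force: [0.3, -0.2, -0.5]
width: 0.006
{'clock': 21.1667, 'position': [0.4229, -0.2262, 0.3183], 'ee_rot': [2.8177, 1.3807, 0.0024], 'force': [0.3148, -0.1835, -0.496], 'width': 0.0057, 'joints': [-0.3623, 0.1401, 0.8619, 1.8429, -0.1128, 1.2053, -0.1248]}
top arm z [0.0615 0.1131 0.1199 0.1228 0.1252]
  knob 6 [[-0.0216, -0.0856, 0.1455], [-0.015, -0.0827, 0.148], [-0.0075, -0.0664, 0.1512]]
   panel 0.96 [139. 207.] [0.555 0.272 0.016]
   panel 0.75 [240. 268.] [ 0.403 -0.064  0.008]
   panel 0.65 [225. 152.] [0.769 0.013 0.008]
   jar 0.84 [151. 149.] [0.732 0.234 0.082]
   spare 0.24 [254. 214.] [ 0.562 -0.09   0.053]
   brush 0.84 [373. 199.] [ 0.647 -0.451  0.02 ]
   brush 0.2 [276. 223.] [ 0.53  -0.151  0.116]
scene arm z [0.0574 0.1007 0.1145 0.119  0.1205]
  knob 139 [[-0.0251, -0.0807, 0.1058], [-0.0133, -0.0652, 0.1353], [-0.0045, -0.0603, 0.1514]]
   panel 0.9 [306. 306.] [0.786 0.014 0.006]
   panel 0.76 [400. 230.] [0.568 0.283 0.014]
   panel 0.6 [270. 207.] [ 0.417 -0.047  0.008]
   jar 0.6 [408. 275.] [0.76  0.236 0.059]
   jar 0.3 [244. 201.] [ 0.52  -0.118  0.115]
   spare 0.58 [147. 214.] [ 0.467 -0.378  0.042]
   brush 0.98 [110. 271.] [ 0.652 -0.448  0.017]
```

View pics/e1top.png

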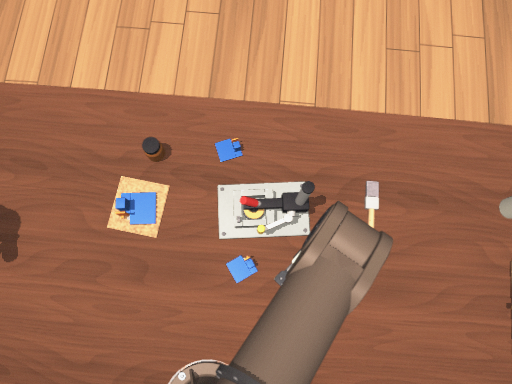

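View pics/e1scene.png

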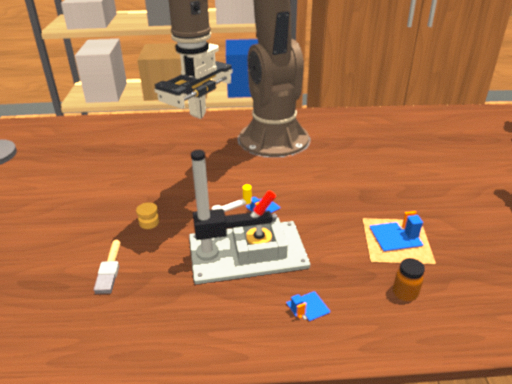

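Everything checks out: cover flat on the pad at top (139,207), foot on the brass at (254,214), knob at (262,229) with the lever at about 1.2 rad, bystanders where they were, and the robot clear of everything. Handing in.

```bash
python3 -c "
from cell import arm
print(arm.sign_off())"
```

```text
the job is handed in; nothing more can be done
None
```

The job is done and handed in at about 21 s of the 72 s allowed; no verdict is reported back.

**What I did:** I pinched the tab flat against the handle, lifted the cover off level and laid it on the cork pad. I then lowered the stop by its red handle until it touched the mount, let go, and pushed the lever to its end stop with closed fingers.

**What the last checks showed:**
- **Cover:** it lies flat on the pad with its centre at about (0.555, 0.272) m, some 7 mm from the pad's centre. Its plate top is at 16 mm; 14 mm is expected.
- **Stop:** the stop stalled as the force rose to about 14 N. Its arm top reads about 119.5 mm, so the foot is at about 52.5 mm against the 52 mm mount top. It stayed there while the lever was swung.
- **Lever:** its angle comes out at about 1.2 rad from the knob's position, and the push met the end stop at about 6 N.
- **Mount and bystanders:** the mount looks in place in its pocket. The jar and brush are within 2 mm of where they were in the top view. The spare reads unmoved across, from the scene camera.
- **Robot:** it is clear of everything.

**What disagreed:**
- The wrist and top views differed by about 4 mm on the cover handle's sideways position; I centred the jaws using the close-up wrist view.
- The top and scene cameras differed by about 3–4 mm on the stop arm's height, so I relied on the force for contact.
- In the final top view the arm hid the spare and the network reported the mount as the spare, so only the scene view covers it.
- One move was refused for missing keys and repeated.

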